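Set out the watch display and clear the bench

TASK

Set out the watch display: pull the top drawer of the grey chest right out to its stop and hang every bangle watch that is in it (three or four) on the peg of the stand of its own colour, so that it hangs there freely; a stand whose watch is missing stays empty. Clear the small green, orange and black parts boxes (two or three of them) off the bench into the drawer, and once all this is done push the drawer fully shut. Leave the amber bottle standing where it is.

Things in the scene. Friction and masses are not known exactly. Their poses are not given: they have to be found in the camera images.
- chest: Grey chest of drawers, fixed, 190 mm deep (x), 400 mm wide (y), 138 mm high. Origin at the middle of its front's lower edge, on the bench; its own -x axis points out of its front, the way the drawer comes out. Only the top drawer moves; the two lower fronts with black pulls are fixed.
- drawer (a joint): How far the top drawer is out, in m: 0 fully shut, 0.165 at its stop. It starts shut or up to 10 mm ajar.
- handle (a point): Middle of the top drawer's steel bar handle: bar 11 mm thick, 120 mm long (along the chest's y), level, 35 mm in front of the white drawer front, 114 mm above the bench, 24 mm below the chest's top. It moves with the drawer. Can be pinched from above.
- drawer_floor (a point): Centre of the drawer's inner floor, 83 mm above the bench; the inside is 150 mm (chest x) by 360 mm (chest y), the side walls rise 30 mm above the floor, the back wall 37 mm, the front 46 mm. It moves with the drawer. Fully out, the whole floor lies in front of the chest, its back edge 10 mm clear of the chest top.
- watch_yellow: Rigid yellow bangle watch, 60 g: closed hoop, inner diameter 56 mm, outer 72 (wall 8), 22 mm wide along its axis; a steel case 12 mm thick, 34 long, 22 high is set in the hoop on its own +x side and reaches 40 mm from the centre. Origin at the hoop's centre, own z along the hoop's axis. Starts flat in the drawer (origin 11 mm above its floor) at any yaw, or is absent.
- watch_red: Rigid red bangle watch, 60 g: closed hoop, inner diameter 56 mm, outer 72 (wall 8), 22 mm wide along its axis; a steel case 12 mm thick, 34 long, 22 high is set in the hoop on its own +x side and reaches 40 mm from the centre. Origin at the hoop's centre, own z along the hoop's axis. Starts flat in the drawer (origin 11 mm above its floor) at any yaw, or is absent.
- watch_blue: Rigid blue bangle watch, 60 g: closed hoop, inner diameter 56 mm, outer 72 (wall 8), 22 mm wide along its axis; a steel case 12 mm thick, 34 long, 22 high is set in the hoop on its own +x side and reaches 40 mm from the centre. Origin at the hoop's centre, own z along the hoop's axis. Starts flat in the drawer (origin 11 mm above its floor) at any yaw, or is absent.
- watch_white: Rigid white bangle watch, 60 g: closed hoop, inner diameter 56 mm, outer 72 (wall 8), 22 mm wide along its axis; a steel case 12 mm thick, 34 long, 22 high is set in the hoop on its own +x side and reaches 40 mm from the centre. Origin at the hoop's centre, own z along the hoop's axis. Starts flat in the drawer (origin 11 mm above its floor) at any yaw, or is absent.
- stand_yellow: Yellow stand, fixed: foot 85 x 70 mm, yellow panel 50 mm wide, 130 high; a steel peg 8 mm thick leaves the panel's front (own x +24 mm, height 115) and rises at 50 degrees towards own -x (roughly the robot) to a yellow tip at own x -18 mm, height 166. Origin: foot's underside, centre, 10 mm above the bench; heights from there. The four stand in a row 96 mm apart in any order.
- hang_yellow (a point): Roughly where the centre of a watch hanging on the yellow stand's peg comes to be: 18 mm in front of the panel, 95 mm above the stand's underside.
- stand_red: Red stand, fixed: foot 85 x 70 mm, red panel 50 mm wide, 130 high; a steel peg 8 mm thick leaves the panel's front (own x +24 mm, height 115) and rises at 50 degrees towards own -x (roughly the robot) to a red tip at own x -18 mm, height 166. Origin: foot's underside, centre, 10 mm above the bench; heights from there. The four stand in a row 96 mm apart in any order.
- hang_red (a point): Roughly where the centre of a watch hanging on the red stand's peg comes to be: 18 mm in front of the panel, 95 mm above the stand's underside.
- stand_blue: Blue stand, fixed: foot 85 x 70 mm, blue panel 50 mm wide, 130 high; a steel peg 8 mm thick leaves the panel's front (own x +24 mm, height 115) and rises at 50 degrees towards own -x (roughly the robot) to a blue tip at own x -18 mm, height 166. Origin: foot's underside, centre, 10 mm above the bench; heights from there. The four stand in a row 96 mm apart in any order.
- hang_blue (a point): Roughly where the centre of a watch hanging on the blue stand's peg comes to be: 18 mm in front of the panel, 95 mm above the stand's underside.
- stand_white: White stand, fixed: foot 85 x 70 mm, white panel 50 mm wide, 130 high; a steel peg 8 mm thick leaves the panel's front (own x +24 mm, height 115) and rises at 50 degrees towards own -x (roughly the robot) to a white tip at own x -18 mm, height 166. Origin: foot's underside, centre, 10 mm above the bench; heights from there. The four stand in a row 96 mm apart in any order.
- hang_white (a point): Roughly where the centre of a watch hanging on the white stand's peg comes to be: 18 mm in front of the panel, 95 mm above the stand's underside.
- box_green: Small closed green parts box with a paper label on top, 44 x 32 x 22 mm (own x, y, z), 60 g, origin at its centre. Starts flat on the bench in front of the stands, or is absent.
- box_orange: Small closed orange parts box with a paper label on top, 44 x 32 x 22 mm (own x, y, z), 60 g, origin at its centre. Starts flat on the bench in front of the stands, or is absent.
- box_black: Small closed black parts box with a paper label on top, 44 x 32 x 22 mm (own x, y, z), 60 g, origin at its centre. Starts flat on the bench in front of the stands, or is absent.
- oil: Amber oil bottle with white cap, 44 mm across, 100 mm high, standing between chest and stands. Origin at its underside's centre. Leave it alone.

How it is judged:
On the way, in this order (a step that is already met when the one before it is completed fails the run):
1. the drawer is pulled out to its stop (value of joint drawer above 0.158 m), for 0.2 s.
2. every watch hangs on the peg of its own colour and every parts box lies in the drawer (distance between watch_yellow and hang_yellow below 0.035 m and linear speed of each of watch_yellow, watch_red, watch_blue, watch_white, box_green, box_orange, box_black below 0.05 m/s and distance between watch_red and hang_red below 0.035 m and distance between watch_blue and hang_blue below 0.035 m and distance between watch_white and hang_white below 0.035 m and x of box_green in the frame of drawer_floor between -0.073 and 0.073 m and y of box_green in the frame of drawer_floor between -0.178 and 0.178 m and z of box_green in the frame of drawer_floor between 0 and 0.035 m and x of box_orange in the frame of drawer_floor between -0.073 and 0.073 m and y of box_orange in the frame of drawer_floor between -0.178 and 0.178 m and z of box_orange in the frame of drawer_floor between 0 and 0.035 m and x of box_black in the frame of drawer_floor between -0.073 and 0.073 m and y of box_black in the frame of drawer_floor between -0.178 and 0.178 m and z of box_black in the frame of drawer_floor between 0 and 0.035 m), for 0.2 s.
At the end, for the whole second after the job is handed in: Every watch present hangs at rest on the peg of its own colour (its centre within 35 mm of that stand's hang point, slower than 50 mm/s), every parts box present lies at rest inside the drawer, and the drawer is shut to within 8 mm (all of step 2 and value of joint drawer below 0.008 m and velocity of joint drawer below 0.02 m/s); the robot touches nothing.
It fails at once if the amber bottle is shoved more than 6 cm or knocked over (distance of oil from where it was at the start of the episode above 0.06 m or angle between oil's own z axis and vertical above 0.6 rad).
Of watch_yellow, watch_red, watch_blue, watch_white only 3 to 4 are there at a start; the rules pass over those that are not, and their reading is None.
Of box_green, box_orange, box_black only 2 to 3 are there at a start; the rules pass over those that are not, and their reading is None.
At some moment in a run one of watch_yellow, watch_red, watch_blue, watch_white, box_green, box_orange, box_black may be knocked a few centimetres aside while the robot is not near it.
Once in a run the grip may slacken for a moment while it holds something.
It also fails if it takes over 210 s, if anything falls off the work surface, if the arm or the gripper's body presses on something with over 40 N, if the wrist force passes 120 N, or if a joint passes its speed limit or range.

ROBOT

A 6-joint arm with a two-finger parallel gripper is mounted at the origin on the work surface. World frame = base frame: x ahead of the robot, y to its left, z up, the work surface at z = 0. Lengths are in m, angles in rad, forces in N, time in s.
With the tool pointing down it reaches from about 0.35 to 0.775 m from the base axis. Payload 5.5 kg.
Tool frame: the origin (TCP) lies midway between the tips of the shut fingers; the grasp point (between the pads) lies 19 mm behind it; z points along the fingers, y is the line along which they close (so a half turn about z gives the same grasp; the last joint's range is limited). The gripper opens to 85 mm and grips with 20 to 120 N. Pads are 22 mm wide; open, the fingers measure 114 mm over their backs; the gripper's body (76 mm by 85 mm) begins 54 mm behind the grasp point. The pads swing forward as they close: fully open they stand 13 mm farther back than shut.
Start: joints at [-1.436, 0.313, 0.046, 1.304, 0, 1.431], TCP at [0.156, -0.553, 0.231] pointing down, gripper open.
Joint ranges: [-2.76, 2.76], [-0.86, 1.69], [-1.03, 1.26], [-2.2, 2.34], [-1.47, 1.5], [-3.14, 3.14]. Speed limits (rad/s): [2.57, 2.57, 3.14, 3.14, 3.14, 3.14].

INTERFACE

Orientations are given as a unit quaternion [w, x, y, z].
In Python, from workcell import get_state, read_camera, camera_info, hand_in, recognise gives the robot as it stands.
- The arm moves only by the tool arm_command, never from a script. Its argument "moves" is one flat list of numbers, 7 for each row, row after row: the opening, from -1 (shut) to 1 (fully open), then the shift along the tool's x, y, z in mm, then the turn, a rotation vector about the tool's x, y, z in rad. A call has 1 to 8 rows; each row shifts and turns the commanded pose from where the row before left it, along the tool's axes as they then stand; what a row does not reach is not made up. A row lasts 1/8 s, in which the tool goes at most 62.5 mm and 10.7 degrees, less where a joint would pass 70% of its speed; a pose out of reach is approached as far as the arm can. A call with a gripper value outside its range is refused whole. The fingers move at their own pace and stop on an object; "newtons" is the grip in N (left out, the last holds). Time passes only in rows, so rows that do not move let the fingers close. It gives the time, the measured TCP pose, the force, the opening and the grip force at its end, in the units of the state.
- get_state(): the state, without advancing time (a new reading comes with each control period).
- read_camera(name): name is "side" or "top"; returns (picture, depth): 420x560x3 uint8, blue, green, red; 420x560 float32, m along the optical axis (not along the pixel's ray), 0 where there is no reading.
- camera_info(name): a dict with "fovy" (degrees; the focal length in pixels is half the picture's height over the tangent of half this angle, whatever the lens; pixels are square), "cx", "cy" (the principal point, pixels), "k1" (the pictures are not rectified: a ray, as slopes to the right and down, at radius r is drawn at 1 + k1 r^2 times it, then the intrinsics apply), "eye" and "orientation" of the camera in the world. Camera axes: x right, y down, z forward; pixel columns grow to the right and rows downward; lengths in m; the calibration is good to about 2 mm. A picture is of the moment at which its call begins. camera_info takes no time and is no camera call.
- hand_in(): hands the job in; it is judged then, once.
Trained networks look in the newest picture that a camera, given by its name, has taken for a name from the list of things; names that differ only in an ending like _2 or _b are one class to them, and where a whole thing is asked for, a point or a joint stands for the part that bears it (a point fixed in the world has none). Each returns a list of dicts, best first, with "confidence" (0 to 1); they miss things now and then, are a little off and sometimes report something else, mostly with a low value. They report only what shows in the picture. A call takes as long as a camera call.
- recognise(camera, label): "point" ([column, row] in pixels, amid what is visible of it).
The state is a dict: "clock": time; "joint_pos": joint angles; "qvel": joint speeds; "tau": joint torques, N m; "tcp_pos": TCP position; "orientation": TCP orientation; "wrist_force": force on the tool from outside, world axes, zero at the start; "ft_torque": the same for the moment, N m; "finger_gap": finger opening in m; "grip_force": force on a finger pad.
Only numpy, scipy, OpenCV 4.12 (cv2) and the standard library are available. Lean on these libraries where they do the work, as an engineer would, in place of code of your own. Each camera call takes 0.05 s, during which the arm holds its last target. There are 200 camera calls.

## Working session

There is one attempt and no reset: what is moved stays moved. The work goes in short steps, Python scripts to look and compute and a tool call to move; the robot and the scene stay as the last step left them, time stands still between calls to the robot, and variables do not carry over. Pictures are saved under pics/ and viewed, at most 14 in all, crops included, and the job is handed in when it is done.

Besides the shell and the picture viewer there is one more tool, called after "Call:" as a command line: name --argument value ..., lists and objects as JSON in quotes. arm_command: Moves the arm, as the interface text tells. Its arguments: {"type":"object","properties":{"moves":{"type":"array"},"newtons":{"type":"number"}},"required":["moves"]}

```bash
mkdir -p pics
cat > h.py <<'E'
import numpy as np, cv2
from scipy.spatial.transform import Rotation as R
from workcell import *
def rot(q): return R.from_quat([q[1],q[2],q[3],q[0]]).as_matrix()
def K(n):
    c=camera_info(n); f=210/np.tan(np.radians(c["fovy"])/2); return c,f
def rays(n,px):
    c,f=K(n); px=np.atleast_2d(np.array(px,float))
    M=np.array([[f,0,c["cx"]],[0,f,c["cy"]],[0,0,1]])
    u=cv2.undistortPoints(px[:,None],M,np.array([c["k1"],0,0,0,0.]))[:,0]
    return np.array(c["eye"]),np.c_[u,np.ones(len(u))],rot(c["orientation"])
def atdepth(n,px,d):
    e,r,Rm=rays(n,px); return e+(r*np.atleast_1d(d)[:,None])@Rm.T
def atz(n,px,z):
    e,r,Rm=rays(n,px); w=r@Rm.T; return e+w*((z-e[2])/w[:,2])[:,None]
def cloud(n,depth):
    v,u=np.mgrid[0:420,0:560]; p=atdepth(n,np.c_[u.ravel(),v.ravel()],depth.ravel()).reshape(420,560,3)
    p[depth==0]=np.nan; return p
def tri(px1,px2,n1="top",n2="side"):
    e1,r1,R1=rays(n1,px1);e2,r2,R2=rays(n2,px2)
    a=(R1@r1[0]);b=(R2@r2[0]);a/=np.linalg.norm(a);b/=np.linalg.norm(b)
    s=np.linalg.lstsq(np.c_[a,-b],e2-e1,rcond=None)[0]
    p,q=e1+a*s[0],e2+b*s[1]; return (p+q)/2,np.linalg.norm(p-q)
E
python3 - <<'E'
from h import *
np.set_printoptions(precision=4,suppress=True)
for n in("top","side"):
    print(camera_info(n)); im,d=read_camera(n); cv2.imwrite(f"pics/{n}0.png",im); np.save(f"{n}0.npy",d)
    P=cloud(n,d)
    for l in ["chest","handle","stand_yellow","stand_red","stand_blue","stand_white","box_green","box_orange","box_black","oil"]:
        for r in recognise(n,l)[:2]:
            c,w=np.round(r["point"]).astype(int); print(n,l,round(r["confidence"],2),c,w,P[w,c])
print(get_state())
E
```

```text
{'fovy': 43.59241579096681, 'cx': 279.229356733077, 'cy': 205.6584929329815, 'k1': -0.10945334194553342, 'eye': array([ 0.409 , -0.037 ,  1.3701]), 'orientation': array([-0.0292,  0.7113, -0.7011,  0.041 ])}
top chest 0.84 404 184 [ 0.5891 -0.3554  0.1348]
top handle 0.97 375 202 [ 0.5484 -0.2919  0.0991]
top stand_yellow 0.95 131 244 [0.4386 0.3222 0.0196]
top stand_red 0.64 148 216 [0.5116 0.2802 0.021 ]
top stand_white 0.92 174 187 [0.5887 0.2159 0.0166]
top box_green 0.8 204 264 [0.3908 0.1318 0.0211]
top box_orange 0.35 193 155 [0.6732 0.1685 0.0202]
top box_black 0.6 235 242 [0.4482 0.0534 0.0235]
top oil 0.71 256 147 [0.6836 0.0024 0.0826]
top oil 0.7 235 242 [0.4482 0.0534 0.0235]
{'fovy': 51.06165377841208, 'cx': 280.0890394473148, 'cy': 207.4029835336152, 'k1': 0.02558996806507436, 'eye': array([0.2547, 0.6852, 0.9666]), 'orientation': array([ 0.0645, -0.1905,  0.9152, -0.3491])}
side chest 0.64 308 135 [ 0.5742 -0.3043  0.1273]
side handle 0.72 313 143 [ 0.5521 -0.2902  0.1148]
side stand_yellow 0.55 267 352 [0.412  0.3522 0.1166]
side stand_yellow 0.22 241 317 [0.4933 0.3
[... 221 characters left out ...]
79]
side box_green 0.52 312 298 [0.3851 0.1481 0.022 ]
side box_orange 0.29 308 146 [ 0.5645 -0.2828  0.1046]
side box_black 0.69 302 260 [0.4477 0.0544 0.0226]
side oil 0.68 228 213 [0.6814 0.0152 0.0581]
{'clock': 1.1, 'joint_pos': array([-1.4356,  0.3132,  0.0461,  1.3036,  0.    ,  1.4312]), 'qvel': array([ 0.0006, -0.0003,  0.0011,  0.0008, -0.0002, -0.0009]), 'tau': array([  0.0015, -48.0481,  29.8816,   0.0003,  -0.0001,   0.    ]), 'tcp_pos': array([ 0.156 , -0.5535,  0.2313]), 'orientation': array([0.0001, 0.9906, 0.137 , 0.    ]), 'wrist_force': array([-0.6446,  0.0118, -1.0967]), 'ft_torque': array([-0.0106, -0.0271,  0.0177]), 'grip_force': 0.0, 'finger_gap': 0.08529930654706547}
```

View pics/top0.png

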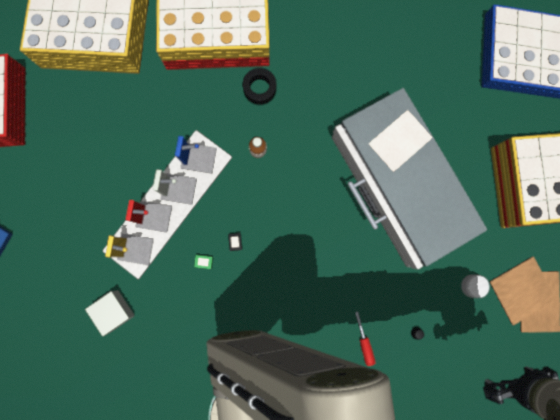

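View pics/side0.png

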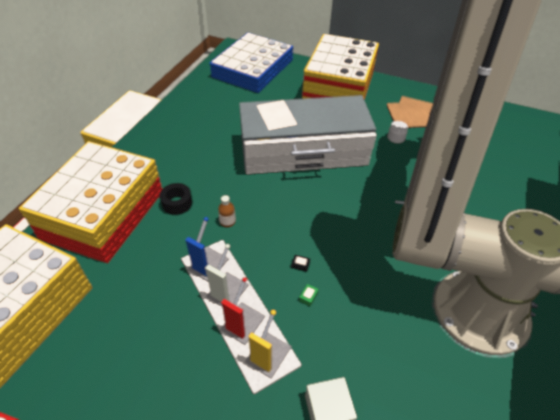

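Both views show the chest (top view 410,180) with its handle at about (368,200). The stands run blue, white, red, yellow from (185,150) to (115,248). The green box is at (204,262) and the black box at (235,241), with no orange box visible. The bottle is at (257,147).

```bash
cat > m1.py <<'E'
from h import *
np.set_printoptions(precision=4,suppress=True)
for n in("top","side"):
    im=cv2.imread(f"pics/{n}0.png"); P=cloud(n,np.load(f"{n}0.npy")); X=P.reshape(-1,3)
    C=X[(X[:,2]>.130)&(X[:,2]<.146)&(np.hypot(X[:,0]-.6,X[:,1]+.36)<.27)]
    r=cv2.minAreaRect(C[:,:2].astype(np.float32)); print(n,"chest rect",r,"z",np.median(C[:,2]))
    print(cv2.boxPoints(r))
    hsv=cv2.cvtColor(im,cv2.COLOR_BGR2HSV).reshape(-1,3).astype(int); c=im.reshape(-1,3).astype(int)
    H=X[(X[:,2]>.103)&(X[:,2]<.122)&(np.hypot(X[:,0]-.545,X[:,1]+.28)<.12)]
    if len(H): print("handle band",cv2.minAreaRect(H[:,:2].astype(np.float32)),np.median(H,0),len(H))
    S=(np.hypot(X[:,0]-.55,X[:,1]-.26)<.22)&(X[:,2]>.06)&(X[:,2]<.2)
    cols=dict(yellow=(hsv[:,0]>20)&(hsv[:,0]<35)&(hsv[:,1]>130),red=((hsv[:,0]<8)|(hsv[:,0]>172))&(hsv[:,1]>150),blue=(hsv[:,0]>105)&(hsv[:,0]<128)&(hsv[:,1]>130),white=(hsv[:,1]<40)&(hsv[:,2]>150))
    for k,m in cols.items():
        Q=X[S&m]
        top=Q[(Q[:,2]>.128)&(Q[:,2]<.15)]; tip=Q[Q[:,2]>.155]
        print(k,len(Q),"toppts",len(top),np.median(top,0) if len(top) else"", cv2.minAreaRect(top[:,:2].astype(np.float32)) if len(top)>3 else "","tip",len(tip),tip.mean(0) if len(tip) else "")
    for k,m,(x,y) in(("green",(hsv[:,0]>45)&(hsv[:,0]<80)&(hsv[:,2]>100),(.39,.14)),("black",np.ones(len(X),bool),(.448,.054))):
        Q=X[m&(X[:,2]>.012)&(X[:,2]<.05)&(np.hypot(X[:,0]-x,X[:,1]-y)<.05)]
        print("box",k,len(Q),cv2.minAreaRect(Q[:,:2].astype(np.float32)),np.median(Q[:,2]))
E
python3 m1.py
```

```text
top chest rect ((0.6063755750656128, -0.3727909028530121), (0.4029974937438965, 0.19975879788398743), 30.23829460144043) z 0.13811718243376636
[[ 0.382  -0.388 ]
 [ 0.4826 -0.5606]
 [ 0.8308 -0.3576]
 [ 0.7302 -0.185 ]]
handle band ((0.5464152097702026, -0.281860888004303), (0.2351839542388916, 0.06267276406288147), 30.38405990600586) [ 0.5414 -0.2714  0.1163] 491
yellow 222 toppts 114 [0.4315 0.3408 0.1395] ((0.4306527078151703, 0.3418772220611572), (0.013822846114635468, 0.04769887775182724), 81.6710433959961) tip 12 [0.4227 0.2952 0.1795]
red 218 toppts 114 [0.5162 0.2963 0.1395] ((0.5169181227684021, 0.2967098355293274), (0.012489176355302334, 0.0466587133705616), 79.60608673095703) tip 10 [0.5091 0.2507 0.1786]
blue 192 toppts 107 [0.6714 0.1847 0.1384] ((0.6715299487113953, 0.1849697083234787), (0.01230777520686388, 0.04800507053732872), 81.52015686035156) tip 7 [0.6642 0.1382 0.1784]
white 129 toppts 98 [0.5893 0.2343 0.1393] ((0.5893223285675049, 0.23525764048099518), (0.011171507649123669, 0.04860258474946022), 79.86872100830078) tip 20 [0.5749 0.1932 0.1791]
box green 164 (
[... 938 characters left out ...]
3890717625618), 78.92618560791016) tip 8 [0.509  0.2526 0.1788]
blue 353 toppts 118 [0.6709 0.1904 0.1381] ((0.6708604693412781, 0.18767112493515015), (0.014530356973409653, 0.04918711632490158), 81.23532104492188) tip 7 [0.6644 0.1409 0.1781]
white 397 toppts 224 [0.5776 0.24   0.1388] ((0.5118227005004883, 0.2683667540550232), (0.041507571935653687, 0.2135033905506134), 62.253173828125) tip 116 [0.5164 0.2483 0.1655]
box green 144 ((0.3972814381122589, 0.13603475689888), (0.04579148069024086, 0.0319276824593544), 83.82496643066406) 0.020366067308575264
box black 197 ((0.4497372508049011, 0.05575017258524895), (0.04418932646512985, 0.03618290647864342), 8.7037353515625) 0.020140304958977562
```

Run:
```python
from h import *
t=cv2.imread("pics/top0.png");s=cv2.imread("pics/side0.png")
a=cv2.resize(t[120:285,95:245],None,fx=2.6,fy=2.6,interpolation=cv2.INTER_CUBIC)
b=cv2.resize(s[205:385,175:305],None,fx=2.6*165/180,fy=2.6*165/180,interpolation=cv2.INTER_CUBIC)
h=min(a.shape[0],b.shape[0]); cv2.imwrite("pics/crop1.png",np.hstack([a[:h],b[:h]]))
```

```text
(no output)
```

View pics/crop1.png

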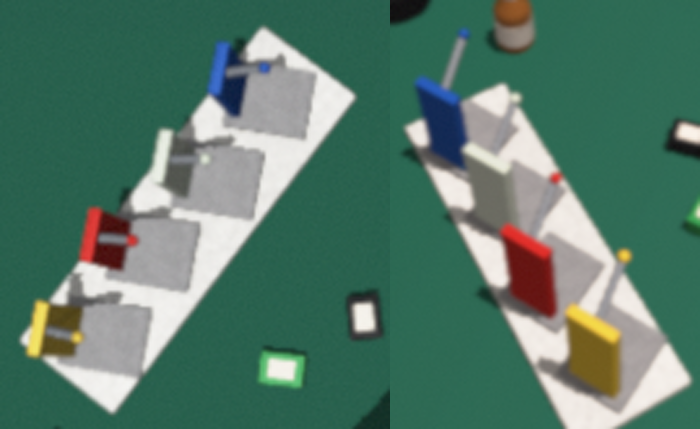

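The crop shows pegs running from each panel towards lower-right. The boxes are at about (282,369) green and (364,316) black in the crop, both lying clear. Next I'll get the handle's exact position and write a helper that gives moves in tool axes.

```bash
cat >> h.py <<'E'
OUT=np.array([-np.sin(np.radians(30.2)),np.cos(np.radians(30.2))]); LAT=np.array([OUT[1],-OUT[0]])
def w(a): return (a+np.pi)%(2*np.pi)-np.pi
def go(xyz,psi=None):
    "turn first (about tool z), then shift in the new axes; tool pointing down"
    s=get_state(); Rm=rot(s["orientation"]); now=np.arctan2(Rm[1,0],Rm[0,0]); psi=now if psi is None else psi
    # all tool-down corrections included
    T=np.c_[[np.cos(psi),np.sin(psi),0],[np.sin(psi),-np.cos(psi),0],[0,0,-1]]
    rv=R.from_matrix(Rm.T@T).as_rotvec(); d=T.T@(np.array(xyz)-s["tcp_pos"])*1000
    print("turn",rv.round(3),"shift mm",d.round(1),"clock",s["clock"],"J1",s["joint_pos"][0].round(2),"J6 after",w(s["joint_pos"][5]+rv[2]).round(2))
E
python3 - <<'E'
from h import *
np.set_printoptions(precision=4,suppress=True)
c=np.array([.606,-.3725])
for n in("top","side"):
    X=cloud(n,np.load(f"{n}0.npy")).reshape(-1,3); X=X[~np.isnan(X[:,0])]
    u=(X[:,:2]-c)@OUT; v=(X[:,:2]-c)@LAT
    m=(X[:,2]>.105)&(X[:,2]<.125)&(abs(v)<.09)&(u>.11)&(u<.17)
    print(n,np.histogram(u[m],bins=np.arange(.11,.171,.004)))
    b=m&(u>.118); print(len(u[b]),np.median(u[b]),np.percentile(v[b],[1,50,99]),np.percentile(X[b,2],[5,50,95]))
    f=(X[:,2]>.128)&(abs(v)<.15)&(u>.085)&(u<.12)
    print("topfront u max",np.percentile(u[f],[50,90,98]))
    h=X[b]; print("handle",np.median(h,0))
u0=.13
go([*(c+OUT*u0),.2],np.radians(30.2))
E
```

```text
top (array([11, 12,  9, 16, 50, 78, 91,  9,  0,  0,  0,  0,  0,  0,  0]), array([0.11 , 0.114, 0.118, 0.122, 0.126, 0.13 , 0.134, 0.138, 0.142,
       0.146, 0.15 , 0.154, 0.158, 0.162, 0.166, 0.17 ]))
253 0.13275485773678092 [-0.0616 -0.0008  0.0622] [0.1133 0.1183 0.1221]
topfront u max [0.0917 0.097  0.0983]
handle [ 0.5386 -0.2581  0.1183]
side (array([ 1,  8,  4,  4,  9, 31, 77, 49,  1,  0,  0,  0,  0,  0,  0]), array([0.11 , 0.114, 0.118, 0.122, 0.126, 0.13 , 0.134, 0.138, 0.142,
       0.146, 0.15 , 0.154, 0.158, 0.162, 0.166, 0.17 ]))
175 0.1361944206685341 [-0.0605  0.0022  0.0637] [0.1102 0.1158 0.1194]
topfront u max [0.0934 0.0988 0.101 ]
handle [ 0.5389 -0.2551  0.1158]
turn [ 0.     0.    -0.252] shift mm [479.9 -60.1  31.3] clock 1.1 J1 -1.44 J6 after 1.18
```

Call:
arm_command --moves '[-0.3,0,0,0,0,0,-0.126,-0.3,0,0,0,0,0,-0.126,-0.3,60,-8,0,0,0,0,-0.3,60,-8,0,0,0,0,-0.3,60,-8,0,0,0,0,-0.3,60,-8,0,0,0,0,-0.3,60,-8,0,0,0,0,-0.3,60,-8,0,0,0,0]'

```text
clock: 2.1
tcp_pos: [0.4445, -0.3297, 0.2316]
orientation: [0.0, 0.966, 0.26, 0.0]
wrist_force: [0.2, -0.6, -0.2]
finger_gap: 0.0298
grip_force: 0.0
```

Call:
arm_command --moves '[-0.3,60,-8,0,0,0,0,-0.3,60,-8,0,0,0,0,-0.3,0,0,20,0,0,0,-0.3,0,0,0,0,0,0]'

```text
clock: 2.6
tcp_pos: [0.5384, -0.2554, 0.2096]
orientation: [-0.001, 0.965, 0.261, -0.001]
wrist_force: [-0.3, -0.7, -1.1]
finger_gap: 0.0298
grip_force: 0.0
```

```bash
python3 -c "
from h import *
go([.5386,-.2567,.097],np.radians(30.2)); print(get_state()['finger_gap'])"
```

```text
turn [-0.003  0.002  0.001] shift mm [ -0.4   1.2 112.6] clock 2.6 J1 -0.58 J6 after 2.04
0.02983714210278892
```

Call:
arm_command --moves '[-0.3,0,1,50,0,0,0,-0.3,0,0,42,0,0,0,-0.3,0,0,20,0,0,0,-1,0,0,0,0,0,0,-1,0,0,0,0,0,0,-1,0,0,0,0,0,0]' --newtons 50

```text
clock: 3.35
tcp_pos: [0.538, -0.2582, 0.0989]
orientation: [-0.0, 0.966, 0.26, -0.001]
wrist_force: [-3.7, -3.3, -11.4]
finger_gap: 0.0091
grip_force: 48.6
```

Call:
arm_command --moves '[-1,0,-20,0,0,0,0,-1,0,-25,0,0,0,0,-1,0,-25,0,0,0,0,-1,0,-25,0,0,0,0,-1,0,-25,0,0,0,0,-1,0,-20,0,0,0,0,-1,0,-10,0,0,0,0,-1,0,0,0,0,0,0]'

```text
clock: 4.35
tcp_pos: [0.4617, -0.1269, 0.0989]
orientation: [-0.001, 0.965, 0.261, -0.002]
wrist_force: [-6.1, -2.0, -13.5]
finger_gap: 0.0093
grip_force: 49.9
```

Call:
arm_command --moves '[-1,0,-5,0,0,0,0,-1,0,-4,0,0,0,0,-1,0,-2,0,0,0,0,-1,0,0,0,0,0,0]'

```text
clock: 4.85
tcp_pos: [0.458, -0.1205, 0.099]
orientation: [0.002, 0.966, 0.26, -0.001]
wrist_force: [-3.1, -9.0, -18.5]
finger_gap: 0.009
grip_force: 49.4
```

Call:
arm_command --moves '[-1,0,-3,0,0,0,0,-1,0,-3,0,0,0,0,-1,0,0,0,0,0,0]'

```text
clock: 5.22
tcp_pos: [0.458, -0.1204, 0.0991]
orientation: [0.007, 0.966, 0.258, -0.0]
wrist_force: [5.4, -26.0, -31.9]
finger_gap: 0.009
grip_force: 48.5
```

Call:
arm_command --moves '[-0.2,0,5,0,0,0,0,-0.2,0,0,0,0,0,0,-0.2,0,0,-40,0,0,0,-0.2,0,0,-60,0,0,0,-0.2,0,0,-40,0,0,0,-0.2,10,-58,0,0,0,0,-0.2,10,-58,0,0,0,0,-0.2,10,-58,0,0,0,0]'

```text
clock: 6.22
tcp_pos: [0.3963, 0.0499, 0.241]
orientation: [0.0, 0.966, 0.26, 0.002]
wrist_force: [1.1, 0.6, 0.3]
finger_gap: 0.0341
grip_force: 0.0
```

Call:
arm_command --moves '[-0.2,10,-58,0,0,0,0,-0.2,10,-58,0,0,0,0,-0.2,0,0,0,0,0,0]'

```text
clock: 6.6
tcp_pos: [0.3536, 0.1623, 0.2409]
orientation: [-0.001, 0.964, 0.265, 0.002]
wrist_force: [0.5, -0.1, -0.5]
finger_gap: 0.0344
grip_force: 0.0
```

```bash
cat > look.py <<'E'
import sys
from h import *
k=sys.argv[1]
for n in("top","side"):
    im,d=read_camera(n); cv2.imwrite(f"pics/{n}{k}.png",im); np.save(f"{n}{k}.npy",d)
t=cv2.imread(f"pics/top{k}.png")[110:290,240:500]; s=cv2.imread(f"pics/side{k}.png")[60:330,180:440]
cv2.imwrite(f"pics/v{k}.png",np.vstack([np.hstack([cv2.resize(t,(400,277),interpolation=2),cv2.resize(s,(267,277),interpolation=2)])]))
E
python3 look.py 1; python3 -c "
from h import *
print(get_state()['clock'],get_state()['tcp_pos'])
for n in ('top','side'):
  for l in ['watch_yellow','watch_red','watch_blue','watch_white','drawer_floor','box_orange']:
    print(n,l,[(r['point'],round(r['confidence'],2)) for r in recognise(n,l)[:2]])"
```

```text
6.7 [0.35529423 0.15938538 0.24046701]
top watch_yellow [([195.1, 156.0], 0.6), ([329.7, 154.4], 0.54)]
top watch_red []
top watch_blue [([346.7, 182.5], 0.67)]
top watch_white [([366.4, 254.7], 0.9)]
top drawer_floor [([349.1, 213.5], 0.75)]
top box_orange [([149.2, 212.4], 0.2)]
side watch_yellow [([271.4, 167.9], 0.65), ([220.4, 282.3], 0.27)]
side watch_red [([238.9, 317.3], 0.56), ([291.7, 172.1], 0.46)]
side watch_blue [([297.9, 159.1], 0.82)]
side watch_white [([241.4, 318.2], 0.42)]
side drawer_floor [([291.3, 173.9], 0.65)]
side box_orange []
```

View pics/v1.png

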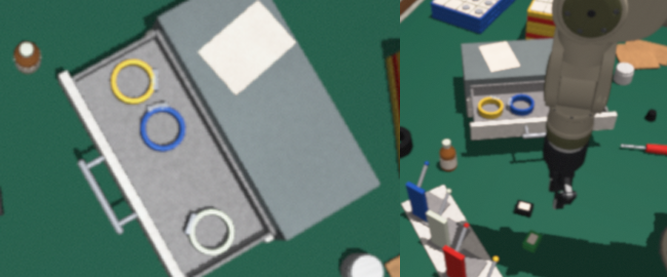

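The drawer holds yellow (crop 133,82), blue (162,129) and white (211,231), with no red. I'll fit the hoops and their cases.

```bash
cat > rings.py <<'E'
import sys
from h import *
from scipy.optimize import least_squares
np.set_printoptions(precision=4,suppress=True)
def rings(k,names,n="top",zr=(.094,.116),box=None):
    im=cv2.imread(f"pics/{n}{k}.png"); P=cloud(n,np.load(f"{n}{k}.npy")); X=P.reshape(-1,3)
    hsv=cv2.cvtColor(im,cv2.COLOR_BGR2HSV).reshape(-1,3).astype(int)
    D=OC=np.array([.606,-.3725])
    u=(X[:,:2]-D)@OUT; v=(X[:,:2]-D)@LAT
    ins=(u>.108)&(u<.262)&(abs(v)<.178)
    z=(X[:,2]>zr[0])&(X[:,2]<zr[1])
    H,S,V=hsv.T
    cols=dict(yellow=(H>18)&(H<36)&(S>110),blue=(H>102)&(H<128)&(S>120),white=(S<60)&(V>150),red=((H<8)|(H>172))&(S>150))
    out={}
    for c in names:
        Q=X[ins&z&cols[c]]
        if len(Q)<20: print(n,c,"few",len(Q)); continue
        m=np.median(Q[:,:2],0)
        Q=Q[np.hypot(*(Q[:,:2]-m).T)<.08]
        f=least_squares(lambda p:np.hypot(Q[:,0]-p[0],Q[:,1]-p[1])-.032,[*m],loss="soft_l1",f_scale=.003)
        cx=f.x
        A=X[ins&z&~cols[c]]; r=np.hypot(*(A[:,:2]-cx).T); A=A[(r>.027)&(r<.045)]
        a=np.arctan2(*(A[:,:2]-cx).T[::-1]); 
        case=np.degrees(np.angle(np.exp(1j*a).mean())) if len(A) else None
        aq=np.degrees(np.arctan2(*(Q[:,:2]-cx).T[::-1]))%360; h=np.histogram(aq,bins=np.arange(0,361,30))[0]
        print(n,c,len(Q),"centre",cx,"res",np.abs(f.fun).mean().round(4),"z",np.median(Q[:,2]).round(4),"case deg",case,len(A),"cov",h,"u,v",(cx-D)@OUT,(cx-D)@LAT)
        out[c]=cx
    return out
if __name__=="__main__":
    for n in("top","side"): rings(sys.argv[1],sys.argv[2].split(","),n)
E
python3 rings.py 1 yellow,blue,white
python3 - <<'E'
from h import *
P=cloud("top",np.load("top1.npy")).reshape(-1,3);D=np.array([.606,-.3725])
u=(P[:,:2]-D)@OUT;v=(P[:,:2]-D)@LAT
f=(u>.12)&(u<.25)&(abs(v)<.15); z=P[f,2]; print("floor z",np.percentile(z,[10,30,50]))
h=(P[:,2]>.108)&(u>.2)&(u<.32)&(abs(v)<.2); print(np.histogram(u[h],bins=np.arange(.24,.31,.005)))
g=(P[:,2]>.1)&(abs(u-.19)<.03)&(abs(v)<.22);print(np.histogram(v[g],bins=np.arange(-.2,.201,.01)))
g=(P[:,2]>.1)&(abs(v+.0)<.15)&(u>.08)&(u<.14);print(np.histogram(u[g],bins=np.arange(.08,.141,.005)))
E
```

```text
top yellow 235 centre [ 0.6434 -0.1704] res 0.0019 z 0.1044 case deg -78.30245816461226 92 cov [23 21 19 20 24 23 23 19 10  8 21 24] u,v 0.15585043262942772 0.13400841093088983
top blue 224 centre [ 0.5683 -0.2179] res 0.0017 z 0.1045 case deg -3.3117401138909592 104 cov [10 18 15 21 21 22 19 20 19 21 20 18] u,v 0.15254568047899847 0.04514517091401575
top white 370 centre [ 0.4063 -0.2922] res 0.0114 z 0.1056 case deg 65.75031764998347 32 cov [22 30 64 42 36 21 28 26 25 25 28 23] u,v 0.1698764546023484 -0.13224765862912513
side yellow 206 centre [ 0.6432 -0.1672] res 0.0021 z 0.1018 case deg -93.85640151456 31 cov [15 11 23 26 24 21 10 12 13 13 22 16] u,v 0.1587703375856026 0.13541358353951263
side blue 165 centre [ 0.5687 -0.2143] res 0.0018 z 0.1012 case deg -1.1128215830066217 63 cov [ 3 10 18 20 20 15  9  9 18 17 16 10] u,v 0.15551131021961465 0.047335361500342385
side white 34 centre [ 0.6261 -0.183 ] res 0.0049 z 0.103 case deg 104.10005682437608 115 cov [ 0  0  0  0  0  0  3 11  3  6 11  0] u,v 0.1536404406776036 0.11271845660110054
floor z [0.08012731 0.08244999 0.0842474 ]
(
[... 643 characters left out ...]
00000000e-02, -6.00000000e-02, -5.00000000e-02,
       -4.00000000e-02, -3.00000000e-02, -2.00000000e-02, -1.00000000e-02,
        1.66533454e-16,  1.00000000e-02,  2.00000000e-02,  3.00000000e-02,
        4.00000000e-02,  5.00000000e-02,  6.00000000e-02,  7.00000000e-02,
        8.00000000e-02,  9.00000000e-02,  1.00000000e-01,  1.10000000e-01,
        1.20000000e-01,  1.30000000e-01,  1.40000000e-01,  1.50000000e-01,
        1.60000000e-01,  1.70000000e-01,  1.80000000e-01,  1.90000000e-01,
        2.00000000e-01]))
(array([110, 387,   0,   0,   0,   0,   3,  36,  67,  60,  47,  59]), array([0.08 , 0.085, 0.09 , 0.095, 0.1  , 0.105, 0.11 , 0.115, 0.12 ,
       0.125, 0.13 , 0.135, 0.14 ]))
```

Run:
```python
from h import *
from scipy.optimize import least_squares
im=cv2.imread("pics/top1.png");P=cloud("top",np.load("top1.npy")).reshape(-1,3)
hsv=cv2.cvtColor(im,cv2.COLOR_BGR2HSV).reshape(-1,3)
p0=atz("top",[[377,260]],.105)[0,:2];print(p0,atz("top",[[366.4,254.7]],.105))
c=p0
for i in range(4):
    r=np.hypot(*(P[:,:2]-c).T); m=(hsv[:,1]<60)&(hsv[:,2]>140)&(P[:,2]>.094)&(P[:,2]<.112)&(r>.022)&(r<.043)
    Q=P[m]; c=least_squares(lambda p:np.hypot(Q[:,0]-p[0],Q[:,1]-p[1])-.032,c,loss="soft_l1",f_scale=.002).x
print("white",c,len(Q),np.histogram(np.degrees(np.arctan2(*(Q[:,:2]-c).T[::-1]))%360,bins=np.arange(0,361,30))[0])
go([.6157,-.1538,.24],np.radians(60))
```

```text
[ 0.40692697 -0.29524793] [[ 0.41944609 -0.2693824   0.105     ]]
white [ 0.40636046 -0.29420707] 311 [22 31 36 27 24 23 27 24 23 23 29 22]
turn [-0.     0.    -0.521] shift mm [-139.8  381.3   -0.8] clock 7.3 J1 0.21 J6 after 2.31
```

Call:
arm_command --moves '[-0.44,0,0,0,0,0,-0.174,-0.44,0,0,0,0,0,-0.174,-0.44,0,0,0,0,0,-0.173,-0.44,-20,54.5,0,0,0,0,-0.44,-20,54.5,0,0,0,0,-0.44,-20,54.5,0,0,0,0,-0.44,-20,54.5,0,0,0,0,-0.44,-20,54.5,0,0,0,0]'

```text
clock: 8.3
tcp_pos: [0.5425, -0.0663, 0.2392]
orientation: [0.0, 0.866, 0.5, 0.0]
wrist_force: [0.4, 0.6, 0.2]
finger_gap: 0.0238
grip_force: 0.0
```

Call:
arm_command --moves '[-0.44,-20,54.5,0,0,0,0,-0.44,-20,54.5,0,0,0,0,-0.44,0,0,30,0,0,0,-0.44,0,0,30,0,0,0,-0.44,0,0,0,0,0,0,-0.44,0,0,0,0,0,0]'

```text
clock: 9.05
tcp_pos: [0.6162, -0.1537, 0.1803]
orientation: [0.0, 0.866, 0.5, 0.0]
wrist_force: [0.0, 0.9, 0.3]
finger_gap: 0.0241
grip_force: 0.0
```

```bash
python3 -c "
from h import *
go([.6157,-.1538,.087],np.radians(60)); print(get_state()['finger_gap'])"
```

```text
turn [ 0.001 -0.     0.001] shift mm [-0.3 -0.4 93.3] clock 9.05 J1 -0.37 J6 after 1.72
0.02407216912655068
```

Call:
arm_command --moves '[-0.44,0,0,40,0,0,0,-0.44,0,0,30,0,0,0,-0.44,0,0,15,0,0,0,-0.44,0,0,8,0,0,0,-0.44,0,0,0,0,0,0]'

```text
clock: 9.68
tcp_pos: [0.6163, -0.1538, 0.087]
orientation: [0.0, 0.866, 0.5, 0.0]
wrist_force: [0.2, 0.2, 0.5]
finger_gap: 0.0237
grip_force: 0.0
```

Call:
arm_command --moves '[-1,0,0,0,0,0,0,-1,0,0,0,0,0,0,-1,0,0,0,0,0,0,-1,0,0,-20,0,0,0,-1,0,0,-40,0,0,0,-1,0,0,-60,0,0,0,-1,0,0,-40,0,0,0]' --newtons 50

```text
clock: 10.55
tcp_pos: [0.6161, -0.1538, 0.249]
orientation: [0.001, 0.866, 0.5, 0.001]
wrist_force: [0.4, -0.1, -1.2]
finger_gap: 0.0076
grip_force: 46.3
```

```bash
python3 look.py 2; python3 -c "
from h import *
print(get_state()['finger_gap']);go([.392,.305,.245],np.radians(80.5))"
```

```text
0.006821381390909562
turn [ 0.009  0.    -0.357] shift mm [ 415.9 -298.7    7.1] clock 10.65 J1 -0.37 J6 after 1.37
```

View pics/v2.png

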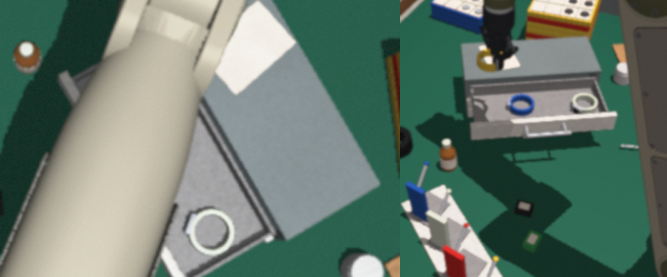

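The side view shows yellow in the gripper at (487,60) in the crop. I'll carry it to the yellow stand.

Call:
arm_command --moves '[-1,0,0,0,0,0,-0.178,-1,0,0,0,0,0,-0.178,-1,46,-33,0,0,0,0,-1,46,-33,0,0,0,0,-1,46,-33,0,0,0,0,-1,46,-33,0,0,0,0,-1,46,-33,0,0,0,0,-1,46,-33,0,0,0,0]'

```text
clock: 11.65
tcp_pos: [0.4648, 0.1527, 0.2451]
orientation: [-0.0, 0.764, 0.646, -0.001]
wrist_force: [1.1, 0.1, -0.5]
finger_gap: 0.0073
grip_force: 46.4
```

Call:
arm_command --moves '[-1,46,-33,0,0,0,0,-1,46,-33,0,0,0,0,-1,30,-22,0,0,0,0,-1,0,0,0,0,0,0,-1,0,0,0,0,0,0]'

```text
clock: 12.28
tcp_pos: [0.3997, 0.2859, 0.2454]
orientation: [0.0, 0.763, 0.646, -0.001]
wrist_force: [-0.7, 0.5, -1.3]
finger_gap: 0.0076
grip_force: 46.4
```

```bash
cat > held.py <<'E'
import sys
from h import *
c,k=sys.argv[1:3]
s=get_state(); t=s["tcp_pos"]; print(t,s["finger_gap"])
for n in("top","side"):
    im,d=read_camera(n); cv2.imwrite(f"pics/{n}{k}.png",im); np.save(f"{n}{k}.npy",d); P=cloud(n,d).reshape(-1,3)
    hsv=cv2.cvtColor(im,cv2.COLOR_BGR2HSV).reshape(-1,3).astype(int);H,S,V=hsv.T
    m=dict(yellow=(H>18)&(H<36)&(S>110),blue=(H>102)&(H<128)&(S>120),white=(S<60)&(V>120))[c]
    Q=P[m&(np.linalg.norm(P-t,axis=1)<.085)&(P[:,2]>t[2]-.025)]
    print(n,len(Q),np.percentile(Q,[2,50,98],axis=0).round(4).tolist() if len(Q) else "")
E
python3 held.py yellow 3; python3 -c "
from h import *
go([.392,.305,.153],np.radians(80.5))
s=cv2.imread('pics/side3.png')[190:400,150:350];t=cv2.imread('pics/top3.png')[110:290,90:260]
cv2.imwrite('pics/v3.png',np.hstack([cv2.resize(s,(400,420),interpolation=2),cv2.resize(t,(396,420),interpolation=2)]))"
```

```text
[0.39967767 0.28590898 0.24544259] 0.007610835171505495
top 133 [[0.3949, 0.2449, 0.2526], [0.4189, 0.2624, 0.2624], [0.4626, 0.2824, 0.2977]]
side 400 [[0.4002, 0.2651, 0.2428], [0.432, 0.3055, 0.26], [0.463, 0.3167, 0.2986]]
turn [-0.001  0.001 -0.003] shift mm [ 18.  -11.4  92.8] clock 12.375 J1 0.46 J6 after 2.19
```

View pics/v3.png

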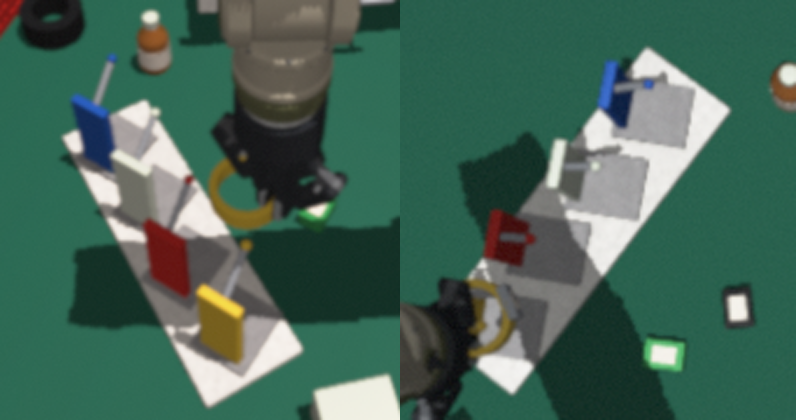

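The side view shows yellow held at crop (242,195), with its far side possibly higher. I'll check the tilt.

```bash
cat > tilt.py <<'E'
import sys
from h import *
c,k=sys.argv[1:3]; np.set_printoptions(precision=4,suppress=True)
t=get_state()["tcp_pos"]; A=[]
for n in("top","side"):
    im=cv2.imread(f"pics/{n}{k}.png"); P=cloud(n,np.load(f"{n}{k}.npy")).reshape(-1,3)
    H,S,V=cv2.cvtColor(im,cv2.COLOR_BGR2HSV).reshape(-1,3).astype(int).T
    m=dict(yellow=(H>18)&(H<36)&(S>110),blue=(H>102)&(H<128)&(S>120),white=(S<60)&(V>110))[c]
    Q=P[m&(np.linalg.norm(P-t,axis=1)<.085)&(P[:,2]>t[2]-.03)]
    a=np.array([.986,-.165]); e=(Q[:,:2]-t[:2])@a; g=(Q[:,:2]-t[:2])@np.array([.165,.986])
    print(n,"lateral bins:")
    for lo in np.arange(-.08,.08,.01):
        b=(e>=lo)&(e<lo+.01)
        if b.sum()>3: print(f"{lo:.2f} n{b.sum()} z {np.percentile(Q[b,2],[5,50,95])} g {np.percentile(g[b],[2,98])}")
    for lo in np.arange(-.06,.06,.01):
        b=(g>=lo)&(g<lo+.01)
        if b.sum()>3: print(f"  g{lo:.2f} n{b.sum()} z {np.percentile(Q[b,2],[5,50,95])}")
E
python3 tilt.py yellow 3
```

```text
top lateral bins:
-0.01 n12 z [0.2584 0.2622 0.2748] g [-0.016  -0.0062]
-0.00 n22 z [0.2603 0.2634 0.2656] g [-0.0295 -0.0102]
0.01 n22 z [0.2584 0.2622 0.273 ] g [-0.0338 -0.01  ]
0.02 n22 z [0.2504 0.2615 0.2655] g [-0.0363 -0.0187]
0.03 n15 z [0.2587 0.2635 0.3035] g [-0.0365 -0.0113]
0.05 n21 z [0.2582 0.2624 0.2662] g [-0.0177  0.007 ]
0.06 n19 z [0.2593 0.2622 0.2647] g [-0.0137  0.0094]
  g-0.04 n37 z [0.2516 0.2618 0.2653]
  g-0.03 n26 z [0.2593 0.2631 0.2669]
  g-0.02 n35 z [0.2607 0.2631 0.2998]
  g-0.01 n23 z [0.2587 0.2622 0.2662]
  g0.00 n12 z [0.2576 0.2618 0.2651]
side lateral bins:
-0.01 n28 z [0.2449 0.2561 0.2617] g [0.0068 0.0185]
-0.00 n89 z [0.244  0.2595 0.2646] g [0.0018 0.03  ]
0.01 n55 z [0.2423 0.2567 0.2625] g [0.0245 0.0349]
0.02 n42 z [0.2449 0.2573 0.2623] g [0.029  0.0364]
0.03 n42 z [0.2493 0.2612 0.3089] g [0.006  0.0365]
0.04 n34 z [0.2524 0.2614 0.3031] g [-0.0206  0.0339]
0.05 n82 z [0.2454 0.2598 0.2627] g [-0.0128  0.0273]
0.06 n28 z [0.2591 0.2615 0.2627] g [-0.0107  0.0144]
  g-0.02 n12 z [0.2446 0.2528 0.2625]
  g-0.01 n38 z [0.2452 0.2601 0.2626]
  g0.00 n48 z [0.2509 0.261  0.3055]
  g0.01 n74 z [0.2459 0.2601 0.3002]
  g0.02 n99 z [0.2444 0.2603 0.2628]
  g0.03 n128 z [0.2436 0.2574 0.2626]
```

Flat and centred as expected. Lowering over the peg and releasing.

Call:
arm_command --moves '[-1,18,-11,0,0,0,0,-1,0,0,0,0,0,0,-1,0,0,30,0,0,0,-1,0,0,25,0,0,0,-1,0,0,20,0,0,0,-1,0,0,17,0,0,0,-1,0,0,0,0,0,0]'

```text
clock: 13.25
tcp_pos: [0.3917, 0.3044, 0.153]
orientation: [-0.0, 0.764, 0.645, -0.002]
wrist_force: [1.0, 0.7, -0.1]
finger_gap: 0.0078
grip_force: 34.1
```

```bash
python3 -c "
from h import *
go([.392,.305,.153],np.radians(80.5)); print(get_state()['wrist_force'],get_state()['finger_gap'])
im,d=read_camera('side');cv2.imwrite('pics/side4.png',im);cv2.imwrite('pics/v4.png',cv2.resize(im[240:400,180:340],(480,480),interpolation=2))"
```

```text
turn [-0.002  0.002 -0.003] shift mm [ 0.7  0.2 -0. ] clock 13.25 J1 0.5 J6 after 2.24
[ 1.0080361   0.72098921 -0.0637557 ] 0.007809779197561682
```

View pics/v4.png

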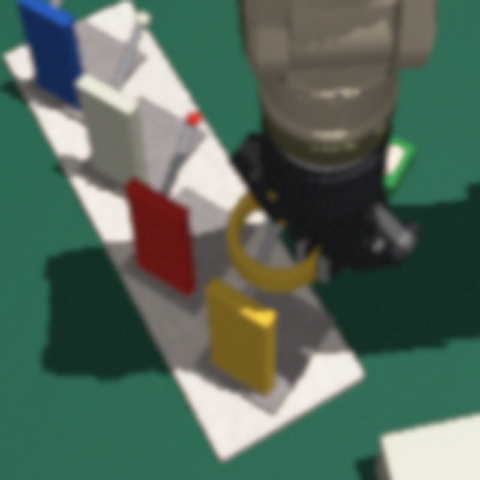

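The peg (crop 265,230) passes through the ring, so I'll release and lift.

Call:
arm_command --moves '[-0.62,0,0,0,0,0,0,-0.62,0,0,0,0,0,0,-0.62,0,0,0,0,0,0,-0.62,0,0,0,0,0,0,-0.62,0,0,-20,0,0,0,-0.62,0,0,-50,0,0,0,-0.62,0,0,-30,0,0,0]'

```text
clock: 14.18
tcp_pos: [0.3925, 0.3062, 0.2565]
orientation: [0.0, 0.764, 0.646, 0.001]
wrist_force: [0.4, 0.1, -0.4]
finger_gap: 0.0163
grip_force: 0.0
```

```bash
cat > hung.py <<'E'
import sys
from h import *
np.set_printoptions(precision=4,suppress=True)
k=sys.argv[1]; tips=dict(yellow=(.4227,.2955),white=(.582,.189),blue=(.6642,.1385),red=(.509,.251)); a=np.array([.165,.986])
for n in("top","side"):
    im,d=read_camera(n); cv2.imwrite(f"pics/{n}{k}.png",im); np.save(f"{n}{k}.npy",d); P=cloud(n,d).reshape(-1,3)
    H,S,V=cv2.cvtColor(im,cv2.COLOR_BGR2HSV).reshape(-1,3).astype(int).T
    for c in sys.argv[2].split(","):
        hp=np.array(tips[c])+.024*a
        m=dict(yellow=(H>18)&(H<36)&(S>110),blue=(H>102)&(H<128)&(S>120),white=(S<60)&(V>120))[c]
        x=(P[:,:2]-hp)@a+.006; y=(P[:,:2]-hp)@np.array([-a[1],a[0]])
        Q=m&(x<.020)&(x>-.05)&(abs(y)<.05)&(P[:,2]>.045)&(P[:,2]<.165)
        print(n,c,Q.sum(),"own x",np.percentile(x[Q],[5,50,95]),"y",np.percentile(y[Q],[2,50,98]),"z",np.percentile(P[Q,2],[2,50,98]))
s=cv2.imread(f'pics/side{k}.png')[190:400,150:350];t=cv2.imread(f'pics/top{k}.png')[110:290,90:260]
cv2.imwrite(f'pics/v{k}.png',np.hstack([cv2.resize(s,(400,420),interpolation=2),cv2.resize(t,(396,420),interpolation=2)]))
E
python3 hung.py 5 yellow; python3 -c "
from h import *
t=np.radians(135);go([.4062+.032*np.cos(t),-.2937+.032*np.sin(t),.25],np.radians(225))"
```

```text
top yellow 387 own x [-0.0094  0.0044  0.0171] y [-0.0297 -0.0016  0.0346] z [0.0941 0.1308 0.1609]
side yellow 264 own x [0.0065 0.0129 0.0191] y [-0.0267  0.0148  0.0377] z [0.0967 0.1497 0.159 ]
turn [ 0.007  0.005 -2.523] shift mm [ 416.  -401.5    8. ] clock 14.275 J1 0.5 J6 after -0.28
```

View pics/v5.png

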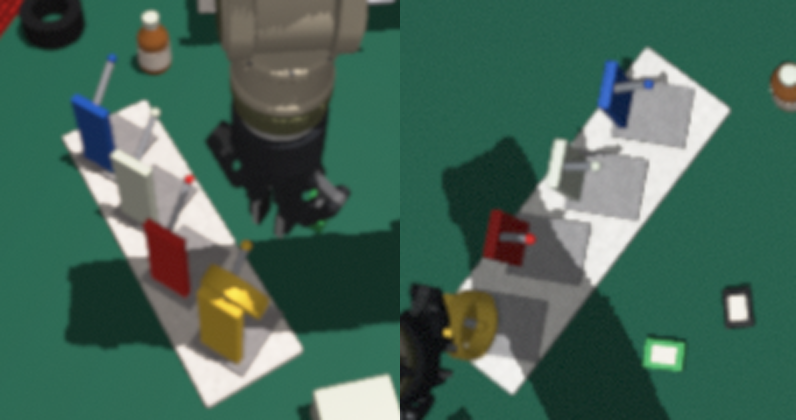

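Yellow hangs at its panel (side crop 232,295). On to white.

Call:
arm_command --moves '[-0.44,0,0,0,0,0,-0.18,-0.44,0,0,0,0,0,-0.18,-0.44,0,0,0,0,0,-0.18,-0.44,0,0,0,0,0,-0.18,-0.44,0,0,0,0,0,-0.18,-0.44,0,0,0,0,0,-0.18,-0.44,0,0,0,0,0,-0.18,-0.44,0,0,0,0,0,-0.18]'

```text
clock: 15.28
tcp_pos: [0.3917, 0.3058, 0.2533]
orientation: [-0.001, 0.145, 0.989, -0.0]
wrist_force: [0.3, -0.1, 0.3]
finger_gap: 0.0239
grip_force: 0.0
```

Call:
arm_command --moves '[-0.44,0,0,0,0,0,-0.18,-0.44,0,0,0,0,0,-0.18,-0.44,0,0,0,0,0,-0.18,-0.44,0,0,0,0,0,-0.18,-0.44,0,0,0,0,0,-0.18,-0.44,0,0,0,0,0,-0.18,-0.44,0,0,0,0,0,0]'

```text
clock: 16.15
tcp_pos: [0.3917, 0.3058, 0.2534]
orientation: [-0.001, -0.38, 0.925, -0.0]
wrist_force: [0.5, 0.4, -0.0]
finger_gap: 0.0237
grip_force: 0.0
```

Call:
arm_command --moves '[-0.44,42,-40,0,0,0,0,-0.44,42,-40,0,0,0,0,-0.44,42,-40,0,0,0,0,-0.44,42,-40,0,0,0,0,-0.44,42,-40,0,0,0,0,-0.44,42,-40,0,0,0,0,-0.44,42,-40,0,0,0,0,-0.44,42,-40,0,0,0,0]'

```text
clock: 17.15
tcp_pos: [0.3788, -0.1597, 0.2541]
orientation: [0.0, -0.379, 0.925, -0.0]
wrist_force: [1.3, 0.5, -0.3]
finger_gap: 0.0237
grip_force: 0.0
```

Call:
arm_command --moves '[-0.44,42,-40,0,0,0,0,-0.44,38,-41,0,0,0,0,-0.44,0,0,0,0,0,0,-0.44,0,0,0,0,0,0]'

```text
clock: 17.65
tcp_pos: [0.3792, -0.2712, 0.2537]
orientation: [-0.0, -0.38, 0.925, 0.001]
wrist_force: [1.1, 0.6, -0.0]
finger_gap: 0.0239
grip_force: 0.0
```

```bash
python3 -c "
from h import *
t=np.radians(135);go([.4062+.032*np.cos(t),-.2937+.032*np.sin(t),.087],np.radians(225))"
python3 - <<'E'
from h import *
from scipy.optimize import least_squares
np.set_printoptions(precision=4,suppress=True)
A=[];a=np.array([.165,.986]);tip=np.array((.4227,.2955))
for n in("top","side"):
    im,d=read_camera(n);cv2.imwrite(f"pics/{n}6.png",im);np.save(f"{n}6.npy",d);P=cloud(n,d).reshape(-1,3)
    H,S,V=cv2.cvtColor(im,cv2.COLOR_BGR2HSV).reshape(-1,3).astype(int).T
    x=(P[:,:2]-tip)@a-.018;y=(P[:,:2]-tip)@np.array([-a[1],a[0]])
    Q=(H>18)&(H<36)&(S>110)&(x<.020)&(x>-.06)&(abs(y)<.05)&(P[:,2]>.03)&(P[:,2]<.168)
    q=np.c_[x,y,P[:,2]][Q];print(n,len(q),np.percentile(q,[1,50,99],axis=0)); A.append(q)
q=np.vstack(A)
def f(p):
    ax=np.array([np.cos(p[3])*np.cos(p[4]),np.sin(p[4]),np.sin(p[3])*np.cos(p[4])]); e=q-p[:3]; h=e@ax; r=np.linalg.norm(e-h[:,None]*ax,axis=1)
    return np.r_[np.hypot(np.maximum(abs(h)-.011,0), np.maximum(abs(r-.032)-.004,0))]
b=min((least_squares(f,[0,0,.12,t,0],loss="soft_l1",f_scale=.003) for t in(-1,-.5,0,.5,1,1.5,2,2.5)),key=lambda s:s.cost)
print("centre own x,y,z",b.x,b.cost,"dist hang",np.linalg.norm(b.x[:3]-[.006,0,.105]))
E
```

```text
turn [ 0.002  0.    -0.006] shift mm [ -3.2  -3.  166.7] clock 17.65 J1 -0.79 J6 after -1.58
top 426 [[-0.0115 -0.0308  0.093 ]
 [ 0.005   0.0018  0.1336]
 [ 0.0195  0.0353  0.1615]]
side 249 [[ 0.0037 -0.0274  0.094 ]
 [ 0.0135  0.0139  0.1507]
 [ 0.0199  0.0379  0.1599]]
centre own x,y,z [0.0066 0.0028 0.1263 2.9101 0.015 ] 4.268357770008541e-05 dist hang 0.021477009952120568
```

Yellow's centre fits about 21 mm from its hang point, which is within tolerance. Grasping white.

Call:
arm_command --moves '[-0.44,-3,-3,0,0,0,0,-0.44,0,0,60,0,0,0,-0.44,0,0,50,0,0,0,-0.44,0,0,30,0,0,0,-0.44,0,0,17,0,0,0,-0.44,0,0,10,0,0,0,-0.44,0,0,0,0,0,0]'

```text
clock: 18.62
tcp_pos: [0.384, -0.2711, 0.0872]
orientation: [-0.0, -0.382, 0.924, 0.0]
wrist_force: [-0.2, -0.3, 0.2]
finger_gap: 0.0236
grip_force: 0.0
```

Call:
arm_command --moves '[-1,0,0,0,0,0,0,-1,0,0,0,0,0,0,-1,0,0,0,0,0,0,-1,0,0,-20,0,0,0,-1,0,0,-40,0,0,0,-1,0,0,-60,0,0,0,-1,0,0,-45,0,0,0]' --newtons 50

```text
clock: 19.5
tcp_pos: [0.3839, -0.272, 0.2547]
orientation: [0.0, -0.381, 0.925, -0.001]
wrist_force: [0.4, 0.0, -0.8]
finger_gap: 0.0074
grip_force: 46.5
```

Call:
arm_command --moves '[-1,0,0,0,0,0,0.18,-1,0,0,0,0,0,0.18,-1,0,0,0,0,0,0.18,-1,0,0,0,0,0,0.18,-1,0,0,0,0,0,0.18,-1,0,0,0,0,0,0.18,-1,0,0,0,0,0,0.18,-1,0,0,0,0,0,0.18]'

```text
clock: 20.5
tcp_pos: [0.3837, -0.2717, 0.2522]
orientation: [-0.0, 0.326, 0.945, -0.0]
wrist_force: [-1.0, 0.5, -1.0]
finger_gap: 0.0078
grip_force: 46.5
```

Call:
arm_command --moves '[-1,0,0,0,0,0,0.18,-1,0,0,0,0,0,0.18,-1,0,0,0,0,0,0.18,-1,0,0,0,0,0,0.18,-1,0,0,0,0,0,0.18,-1,0,0,0,0,0,0,-1,0,0,0,0,0,0]'

```text
clock: 21.38
tcp_pos: [0.3838, -0.2717, 0.2523]
orientation: [-0.0, 0.701, 0.713, -0.0]
wrist_force: [-1.4, -0.4, -1.0]
finger_gap: 0.0075
grip_force: 46.5
```

```bash
python3 -c "
from h import *
go([.6146,.189,.25],np.radians(80.5)); print(get_state()['finger_gap'],get_state()['grip_force'])"; python3 held.py white 7; python3 tilt.py white 7|grep -v ' g-\|  g0'
```

```text
turn [-0.     0.     0.182] shift mm [492.5 151.6   2.3] clock 21.375 J1 -0.79 J6 after 0.95
0.0075268165791218715 46.49377072073321
[ 0.38380176 -0.27174889  0.25226709] 0.0075268165791218715
top 161 [[0.3193, -0.2674, 0.2521], [0.3443, -0.2452, 0.2688], [0.3779, -0.2365, 0.2733]]
side 220 [[0.3168, -0.3018, 0.2474], [0.3353, -0.2539, 0.265], [0.3778, -0.2358, 0.2842]]
top lateral bins:
-0.07 n32 z [0.2528 0.269  0.2722] g [-0.0065  0.0156]
-0.06 n38 z [0.2572 0.2674 0.2711] g [-0.0065  0.025 ]
-0.05 n23 z [0.2656 0.2683 0.2733] g [0.0189 0.0291]
-0.04 n22 z [0.2586 0.2684 0.2708] g [0.0229 0.031 ]
-0.03 n27 z [0.2506 0.2684 0.272 ] g [0.0203 0.0298]
-0.02 n26 z [0.2616 0.2687 0.2723] g [0.0138 0.0271]
-0.01 n7 z [0.2657 0.2708 0.2725] g [0.0153 0.0219]
side lateral bins:
-0.07 n56 z [0.2475 0.2622 0.2682] g [-0.0188  0.0162]
-0.06 n60 z [0.2483 0.262  0.2676] g [-0.0273  0.0263]
-0.05 n49 z [0.249  0.2625 0.2684] g [-0.0346  0.0314]
-0.04 n37 z [0.248  0.2654 0.2988] g [-0.0373  0.0322]
-0.03 n36 z [0.2529 0.2643 0.2752] g [-0.035   0.0306]
-0.02 n33 z [0.2505 0.2646 0.2678] g [-0.0333  0.0281]
-0.01 n10 z [0.2636 0.2653 0.2677] g [0.0087 0.0229]
```

Call:
arm_command --moves '[-1,0,0,0,0,0,0.182,-1,55,17,0,0,0,0,-1,55,17,0,0,0,0,-1,55,17,0,0,0,0,-1,55,17,0,0,0,0,-1,55,17,0,0,0,0,-1,55,17,0,0,0,0,-1,55,17,0,0,0,0]'

```text
clock: 22.48
tcp_pos: [0.5667, 0.0896, 0.2523]
orientation: [0.0, 0.764, 0.645, 0.0]
wrist_force: [0.5, -0.0, -0.6]
finger_gap: 0.0071
grip_force: 46.5
```

Call:
arm_command --moves '[-1,55,17,0,0,0,0,-1,52,16,0,0,0,0,-1,0,0,0,0,0,0,-1,0,0,0,0,0,0]'

```text
clock: 22.98
tcp_pos: [0.6161, 0.1876, 0.2517]
orientation: [-0.0, 0.764, 0.645, -0.001]
wrist_force: [0.4, -0.3, -1.1]
finger_gap: 0.0072
grip_force: 46.6
```

```bash
python3 held.py white 8; python3 tilt.py white 8; python3 -c "
from h import *
go([.6146,.189,.153],np.radians(80.5))"
```

```text
[0.61610083 0.18755036 0.25166927] 0.007204772512666754
top 26 [[0.5526, 0.1631, 0.2626], [0.5626, 0.1699, 0.2683], [0.605, 0.191, 0.2717]]
side 17 [[0.5667, 0.165, 0.2458], [0.5735, 0.2246, 0.2488], [0.5931, 0.2278, 0.2531]]
top lateral bins:
-0.07 n30 z [0.2664 0.2691 0.2711] g [-0.0181  0.0085]
-0.06 n18 z [0.2661 0.2679 0.2708] g [-0.0277 -0.0133]
-0.05 n16 z [0.2638 0.2698 0.2708] g [-0.0327 -0.0231]
-0.04 n11 z [0.2657 0.2677 0.2688] g [-0.0321 -0.0281]
-0.03 n8 z [0.2643 0.2669 0.2697] g [-0.0301 -0.0262]
-0.02 n16 z [0.2646 0.2687 0.272 ] g [-0.0288 -0.0187]
-0.01 n15 z [0.2644 0.2676 0.2709] g [-0.0219 -0.0127]
  g-0.04 n11 z [0.2658 0.2683 0.2698]
  g-0.03 n52 z [0.2645 0.2682 0.2714]
  g-0.02 n30 z [0.2647 0.2677 0.2714]
  g-0.01 n10 z [0.2669 0.2689 0.2709]
  g0.00 n11 z [0.2677 0.2691 0.2706]
side lateral bins:
-0.07 n48 z [0.2618 0.2673 0.2695] g [-0.0096  0.023 ]
-0.06 n75 z [0.2487 0.2652 0.269 ] g [-0.025   0.0319]
-0.05 n63 z [0.2478 0.2658 0.269 ] g [-0.0312  0.0359]
-0.04 n43 z [0.2495 0.2662 0.2684] g [-0.0313  0.0373]
-0.03 n47 z [0.2489 0.2634 0.2686] g [-0.0285  0.0361]
-0.02 n26 z [0.2475 0.2587 0.2678] g [-0.0241  0.0322]
-0.01 n10 z [0.2663 0.2673 0.2687] g [0.0155 0.0256]
  g-0.04 n8 z [0.2661 0.2673 0.2687]
  g-0.03 n78 z [0.2485 0.2612 0.2684]
  g-0.02 n10 z [0.2481 0.2667 0.2678]
  g-0.01 n11 z [0.2649 0.2679 0.269 ]
  g0.00 n12 z [0.2664 0.2674 0.2699]
  g0.01 n28 z [0.2637 0.2676 0.269 ]
  g0.02 n78 z [0.2517 0.2655 0.2687]
  g0.03 n87 z [0.2481 0.2645 0.2691]
turn [-0.     0.    -0.004] shift mm [ 2.2 -1.8 99.4] clock 23.075 J1 0.17 J6 after 1.91
```

Call:
arm_command --moves '[-1,1,-1,0,0,0,0,-1,0,0,35,0,0,0,-1,0,0,26,0,0,0,-1,0,0,20,0,0,0,-1,0,0,17,0,0,0,-1,0,0,0,0,0,0]'

```text
clock: 23.82
tcp_pos: [0.6145, 0.1878, 0.1532]
orientation: [-0.001, 0.765, 0.644, -0.001]
wrist_force: [-0.1, 0.1, -0.4]
finger_gap: 0.0072
grip_force: 46.5
```

```bash
python3 -c "
from h import *
go([.6146,.189,.153],np.radians(80.5)); print(get_state()['wrist_force'],get_state()['finger_gap'])
im,d=read_camera('side');im2,_=read_camera('top');cv2.imwrite('pics/v9.png',np.hstack([cv2.resize(im[200:340,170:310],(400,400),interpolation=2),cv2.resize(im2[110:250,120:260],(400,400),interpolation=2)]))"
```

```text
turn [-0.003  0.001 -0.004] shift mm [ 1.2 -0.1  0.2] clock 23.825 J1 0.17 J6 after 1.91
[-0.14308974  0.14322115 -0.36446334] 0.0071970642384224315
```

View pics/v9.png

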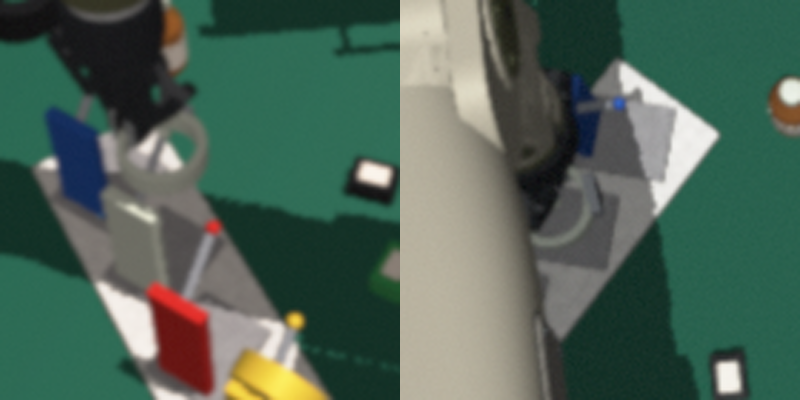

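The white peg shows inside the white ring (side crop 155,150), with the case on the near side. Releasing.

Call:
arm_command --moves '[-0.62,0,0,0,0,0,0,-0.62,0,0,0,0,0,0,-0.62,0,0,0,0,0,0,-0.62,0,0,0,0,0,0,-0.62,0,0,-20,0,0,0,-0.62,0,0,-50,0,0,0,-0.62,0,0,-30,0,0,0]'

```text
clock: 24.8
tcp_pos: [0.6162, 0.189, 0.2567]
orientation: [0.001, 0.764, 0.645, 0.001]
wrist_force: [0.2, 0.0, 0.7]
finger_gap: 0.0162
grip_force: 0.0
```

```bash
cat > fit.py <<'E'
import sys
from h import *
from scipy.optimize import least_squares
np.set_printoptions(precision=4,suppress=True)
k=sys.argv[1]; tips=dict(yellow=(.4227,.2955),white=(.582,.189),blue=(.6642,.1385)); a=np.array([.165,.986])
I={}
for n in("top","side"):
    im,d=read_camera(n);cv2.imwrite(f"pics/{n}{k}.png",im);np.save(f"{n}{k}.npy",d);I[n]=(cv2.cvtColor(im,cv2.COLOR_BGR2HSV).reshape(-1,3).astype(int).T,cloud(n,d).reshape(-1,3))
for c in sys.argv[2].split(","):
    A=[];tip=np.array(tips[c])
    for n,((H,S,V),P) in I.items():
        m=dict(yellow=(H>18)&(H<36)&(S>110),blue=(H>102)&(H<128)&(S>120),white=(S<70)&(V>100))[c]
        x=(P[:,:2]-tip)@a-.018;y=(P[:,:2]-tip)@np.array([-a[1],a[0]])
        Q=m&(x<.020)&(x>-.06)&(abs(y)<.045)&(P[:,2]>.05)&(P[:,2]<.168)
        A.append(np.c_[x,y,P[:,2]][Q])
    q=np.vstack(A); print(c,[len(i) for i in A],np.percentile(q,[2,50,98],axis=0).tolist() if len(q) else "")
    if len(q)<20: continue
    def f(p):
        ax=np.array([np.cos(p[3])*np.cos(p[4]),np.sin(p[4]),np.sin(p[3])*np.cos(p[4])]); e=q-p[:3]; h=e@ax; r=np.linalg.norm(e-h[:,None]*ax,axis=1)
        return np.hypot(np.maximum(abs(h)-.011,0), np.maximum(abs(r-.032)-.004,0))
    b=min((least_squares(f,[0,0,.12,t,0],loss="soft_l1",f_scale=.003) for t in(-1,-.5,0,.5,1,1.5)),key=lambda s:s.cost)
    print("  centre own",b.x,"cost",b.cost,"dist",np.linalg.norm(b.x[:3]-[.006,0,.105]))
E
python3 fit.py 10 white,yellow
python3 rings.py 10 blue; python3 -c "
from h import *
t=np.radians(103);go([.5684+.032*np.cos(t),-.2172+.032*np.sin(t),.25],np.radians(193))"
```

```text
white [206, 279] [[-0.010315832369993932, -0.026163348989275137, 0.0924018235841025], [0.008183600767555473, 0.01111677825696456, 0.14636115793560867], [0.01947037393197718, 0.03616034362006962, 0.16236917930108177]]
  centre own [ 0.0034  0.0011  0.127  -0.126  -0.0735] cost 0.00029452420752491945 dist 0.022212260911421134
yellow [0, 273] [[0.0027570505465469948, -0.025789718628054174, 0.09555753005229749], [0.013328020409423758, 0.01652565637395306, 0.1495702434995425], [0.01964315634102871, 0.03744794471600462, 0.15853694155780587]]
  centre own [ 0.0083  0.0039  0.1255 -0.0967  0.0124] cost 0.0 dist 0.021030624010220475
top blue 208 centre [ 0.5966 -0.214 ] res 0.0017 z 0.1043 case deg 7.151254136372707 99 cov [ 2 14 21 20 21 22 20 19 19 19 18 13] u,v 0.14172181673246045 0.07166568077619934
side blue 178 centre [ 0.5961 -0.2108] res 0.0019 z 0.1017 case deg 18.510471855125626 51 cov [ 7 11 21 20 19 16  8  9 15 19 20 13] u,v 0.1447513568004905 0.07279519799595693
turn [ 0.007  0.005 -1.967] shift mm [ 139.3 -353.     8.8] clock 24.9 J1 0.17 J6 after -0.05
```

Blue has been knocked to (0.597,-0.214), so I'll retarget it.

Call:
arm_command --moves '[-0.44,0,0,0,0,0,-0.18,-0.44,0,0,0,0,0,-0.18,-0.44,0,0,0,0,0,-0.18,-0.44,0,0,0,0,0,-0.18,-0.44,0,0,0,0,0,-0.18,-0.44,0,0,0,0,0,-0.18,-0.44,0,0,0,0,0,-0.18,-0.44,0,0,0,0,0,-0.18]'

```text
clock: 25.9
tcp_pos: [0.6153, 0.1888, 0.253]
orientation: [-0.001, 0.146, 0.989, -0.0]
wrist_force: [0.4, 0.3, -0.4]
finger_gap: 0.024
grip_force: 0.0
```

Call:
arm_command --moves '[-0.44,0,0,0,0,0,-0.18,-0.44,0,0,0,0,0,-0.18,-0.44,0,0,0,0,0,-0.167,-0.44,0,0,0,0,0,0]'

```text
clock: 26.4
tcp_pos: [0.6153, 0.1888, 0.2532]
orientation: [-0.001, -0.112, 0.994, -0.0]
wrist_force: [0.0, -0.3, 0.3]
finger_gap: 0.024
grip_force: 0.0
```

```bash
python3 -c "
from h import *
go([.5894,-.1825,.25],np.radians(193))"
```

```text
turn [-0.    -0.001 -0.001] shift mm [ 108.8 -355.9    3.2] clock 26.4 J1 0.17 J6 after -0.05
```

Call:
arm_command --moves '[-0.44,18,-59,0,0,0,0,-0.44,18,-59,0,0,0,0,-0.44,18,-59,0,0,0,0,-0.44,18,-59,0,0,0,0,-0.44,18,-59,0,0,0,0,-0.44,18,-59,0,0,0,0,-0.44,0,0,50,0,0,0,-0.44,0,0,0,0,0,0]'

```text
clock: 27.4
tcp_pos: [0.5867, -0.1799, 0.1996]
orientation: [-0.004, -0.111, 0.994, 0.003]
wrist_force: [0.1, 0.7, 0.5]
finger_gap: 0.0239
grip_force: 0.0
```

```bash
python3 -c "
from h import *
go([.5894,-.1825,.087],np.radians(193))"
```

```text
turn [ 0.006 -0.008 -0.004] shift mm [ -2.   -3.1 112.6] clock 27.4 J1 -0.43 J6 after -0.66
```

Call:
arm_command --moves '[-0.44,0,-1,50,0,0,0,-0.44,0,0,35,0,0,0,-0.44,0,0,0,0,0,0]'

```text
clock: 27.78
tcp_pos: [0.5892, -0.1797, 0.1181]
orientation: [-0.002, -0.113, 0.994, 0.001]
wrist_force: [-0.5, 0.0, 0.5]
finger_gap: 0.0241
grip_force: 0.0
```

```bash
python3 -c "
from h import *
go([.5894,-.1825,.087],np.radians(193))"
```

```text
turn [ 0.003 -0.004  0.001] shift mm [ 0.5 -2.8 31.1] clock 27.775 J1 -0.43 J6 after -0.65
```

Call:
arm_command --moves '[-0.44,0,-3,0,0,0,0,-0.44,0,0,15,0,0,0,-0.44,0,0,14,0,0,0,-0.44,0,0,0,0,0,0]'

```text
clock: 28.28
tcp_pos: [0.5899, -0.1838, 0.0887]
orientation: [-0.001, -0.113, 0.994, 0.001]
wrist_force: [-0.9, -0.8, -0.4]
finger_gap: 0.024
grip_force: 0.0
```

Call:
arm_command --moves '[-1,0,0,0,0,0,0,-1,0,0,0,0,0,0,-1,0,0,0,0,0,0,-1,0,0,-20,0,0,0,-1,0,0,-40,0,0,0,-1,0,0,-60,0,0,0,-1,0,0,-45,0,0,0]' --newtons 50

```text
clock: 29.15
tcp_pos: [0.5914, -0.1845, 0.2581]
orientation: [0.001, -0.113, 0.994, -0.001]
wrist_force: [0.1, -0.2, -0.5]
finger_gap: 0.0071
grip_force: 45.7
```

Call:
arm_command --moves '[-1,0,0,0,0,0,0.18,-1,0,0,0,0,0,0.18,-1,0,0,0,0,0,0.18,-1,0,0,0,0,0,0.18,-1,0,0,0,0,0,0.18,-1,0,0,0,0,0,0.18,-1,0,0,0,0,0,0.18,-1,0,0,0,0,0,0.18]'

```text
clock: 30.15
tcp_pos: [0.5911, -0.1843, 0.2554]
orientation: [0.0, 0.572, 0.82, -0.0]
wrist_force: [-0.6, 0.8, -0.8]
finger_gap: 0.0069
grip_force: 45.7
```

Call:
arm_command --moves '[-1,0,0,0,0,0,0.18,-1,0,0,0,0,0,0.18,-1,0,0,0,0,0,0.163,-1,0,0,0,0,0,0]'

```text
clock: 30.65
tcp_pos: [0.5911, -0.1843, 0.2555]
orientation: [0.0, 0.762, 0.647, 0.0]
wrist_force: [0.0, -0.0, -0.7]
finger_gap: 0.0073
grip_force: 45.7
```

```bash
python3 -c "
from h import *
go([.6966,.1377,.25],np.radians(80.5)); print(get_state()['finger_gap'],get_state()['grip_force'])"; python3 held.py blue 11
```

```text
turn [0.    0.    0.003] shift mm [335.   50.9   5.5] clock 30.65 J1 -0.43 J6 after 1.3
0.007271530021048051 45.741705475375056
[ 0.59108944 -0.18434929  0.2554664 ] 0.007271530021048051
top 0 
side 297 [[0.525, -0.2081, 0.2496], [0.5517, -0.1613, 0.2625], [0.5829, -0.1425, 0.2977]]
```

Call:
arm_command --moves '[-1,56,8.5,0,0,0,0,-1,56,8.5,0,0,0,0,-1,56,8.5,0,0,0,0,-1,56,8.5,0,0,0,0,-1,56,8.5,0,0,0,0,-1,55,8.5,0,0,0,0,-1,0,0,0,0,0,0,-1,0,0,0,0,0,0]'

```text
clock: 31.75
tcp_pos: [0.6963, 0.1378, 0.2549]
orientation: [0.0, 0.762, 0.647, -0.0]
wrist_force: [-0.4, 0.2, 0.2]
finger_gap: 0.0073
grip_force: 45.8
```

```bash
python3 held.py blue 12; python3 tilt.py blue 12; python3 -c "
from h import *
go([.6966,.1377,.153],np.radians(80.5))"
```

```text
[0.69625935 0.13784663 0.25485445] 0.007252270349012076
top 104 [[0.6309, 0.1108, 0.2557], [0.6713, 0.122, 0.2691], [0.6954, 0.1328, 0.2892]]
side 420 [[0.6291, 0.1137, 0.25], [0.6575, 0.1594, 0.2646], [0.6943, 0.1786, 0.2901]]
top lateral bins:
-0.07 n13 z [0.253  0.2652 0.2705] g [-0.0208 -0.0139]
-0.06 n30 z [0.2579 0.2688 0.2731] g [-0.0284 -0.0145]
-0.05 n8 z [0.267  0.2692 0.2715] g [-0.0287 -0.0226]
-0.02 n22 z [0.2648 0.2692 0.3189] g [-0.0298 -0.0161]
-0.01 n27 z [0.2659 0.2695 0.2747] g [-0.0234 -0.0084]
  g-0.03 n55 z [0.2586 0.269  0.2729]
  g-0.02 n43 z [0.2602 0.2694 0.2886]
  g-0.01 n5 z [0.2649 0.2695 0.2739]
side lateral bins:
-0.07 n103 z [0.2534 0.2647 0.2706] g [-0.0137  0.0242]
-0.06 n59 z [0.2512 0.2657 0.2694] g [-0.0234  0.032 ]
-0.05 n56 z [0.2528 0.2661 0.3153] g [-0.0262  0.0349]
-0.04 n51 z [0.2528 0.2623 0.2858] g [-0.0285  0.0387]
-0.03 n55 z [0.2509 0.2623 0.2696] g [-0.0289  0.0372]
-0.02 n66 z [0.2516 0.2645 0.2707] g [-0.0254  0.035 ]
-0.01 n30 z [0.2503 0.2676 0.2709] g [-0.02    0.0289]
  g-0.03 n93 z [0.252  0.2615 0.2695]
  g-0.02 n25 z [0.2502 0.2657 0.2714]
  g-0.01 n29 z [0.2571 0.2672 0.272 ]
  g0.00 n26 z [0.2525 0.2649 0.269 ]
  g0.01 n65 z [0.2529 0.2665 0.3141]
  g0.02 n72 z [0.2519 0.2663 0.2696]
  g0.03 n110 z [0.2512 0.2633 0.2697]
turn [-0.  0.  0.] shift mm [  1.2   0.2 102.4] clock 31.85 J1 0.08 J6 after 1.82
```

Call:
arm_command --moves '[-1,0,0,35,0,0,0,-1,0,0,27,0,0,0,-1,0,0,20,0,0,0,-1,0,0,18,0,0,0,-1,0,0,0,0,0,0]'

```text
clock: 32.48
tcp_pos: [0.6953, 0.1359, 0.154]
orientation: [-0.001, 0.764, 0.646, -0.001]
wrist_force: [-0.5, 0.6, -1.0]
finger_gap: 0.0069
grip_force: 45.8
```

```bash
python3 -c "
from h import *
go([.6966,.1377,.155],np.radians(80.5)); print(get_state()['wrist_force'],get_state()['finger_gap'])
im,d=read_camera('side');im2,_=read_camera('top');cv2.imwrite('pics/v13.png',np.hstack([cv2.resize(im[190:330,140:280],(400,400),interpolation=2),cv2.resize(im2[90:230,120:260],(400,400),interpolation=2)]))"
```

```text
turn [-0.003  0.001 -0.001] shift mm [ 2.  1. -1.] clock 32.475 J1 0.08 J6 after 1.82
[-0.47896988  0.59567133 -0.95321527] 0.006922744164297234
```

View pics/v13.png

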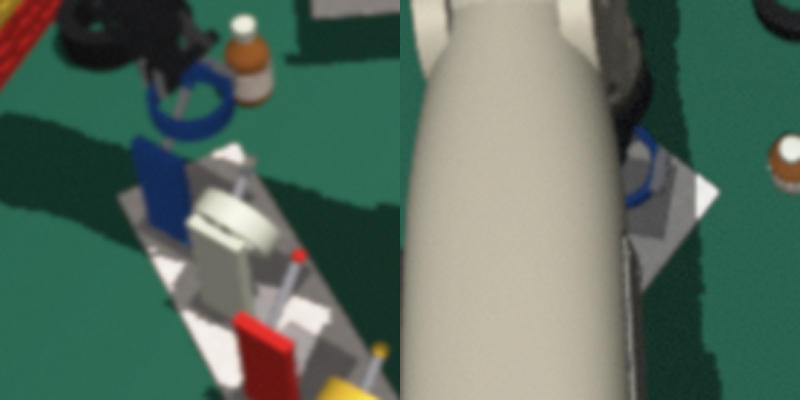

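The blue peg shows inside the blue ring (side crop 180,105), and white hangs on its peg. Releasing blue.

Call:
arm_command --moves '[-0.62,0,0,0,0,0,0,-0.62,0,0,0,0,0,0,-0.62,0,0,0,0,0,0,-0.62,0,0,0,0,0,0,-0.62,0,0,-20,0,0,0,-0.62,0,0,-50,0,0,0,-0.62,0,0,-30,0,0,0,0.2,-60,0,0,0,0,0]'

```text
clock: 33.58
tcp_pos: [0.6885, 0.0817, 0.2586]
orientation: [0.002, 0.761, 0.649, 0.003]
wrist_force: [2.5, -0.6, 0.1]
finger_gap: 0.0335
grip_force: 0.0
```

```bash
python3 fit.py 14 white,yellow,blue
cat > box.py <<'E'
import sys
from h import *
k=sys.argv[1]
for n in("top","side"):
    X=cloud(n,np.load(f"{n}{k}.npy")).reshape(-1,3)
    for c,x,y in(("green",.397,.135),("black",.4497,.0545)):
        Q=X[(X[:,2]>.012)&(X[:,2]<.05)&(np.hypot(X[:,0]-x,X[:,1]-y)<.07)]
        print(n,c,len(Q),cv2.minAreaRect(Q[:,:2].astype(np.float32)) if len(Q)>5 else "")
E
python3 box.py 14; python3 -c "
from h import *
go([.397,.1345,.15],np.radians(84.7))"
```

```text
white [0, 300] [[-0.006659537998000426, -0.02629962603757183, 0.09302955829644341], [0.01058170933878903, 0.014091763298714775, 0.1488005884874113], [0.019543154778948843, 0.036746376132032466, 0.16471634042453012]]
  centre own [ 0.0071  0.0019  0.1258  0.0061 -0.0173] cost 0.00021613428688761 dist 0.020940023490928175
yellow [416, 274] [[-0.009578076893012545, -0.02964689431338092, 0.09547668731006119], [0.008866051232857768, 0.00751373696182339, 0.14488498227643087], [0.01936725396768732, 0.03675419259315324, 0.16077927610788428]]
  centre own [0.0066 0.0027 0.1272 2.9054 0.0192] cost 4.295243158668988e-05 dist 0.022338891141889482
blue [0, 209] [[0.0022794841427782623, -0.028369316682051372, 0.09515685973920349], [0.012436022884621, 0.016435168718273763, 0.1480669168154638], [0.019712252346597764, 0.035250239566760745, 0.15894675659313678]]
  centre own [ 0.0083 -0.0003  0.1258 -0.0798 -0.0574] cost 9.495234028936504e-07 dist 0.020906456598732383
top green 0 
top black 218 ((0.4496723413467407, 0.05406348779797554), (0.04403340071439743, 0.03211798891425133), 6.997076988220215)
side green 231 ((0.401122510433197, 0.11612012982368469), (0.04121692106127739, 0.09191419929265976), 9.280445098876953)
side black 196 ((0.44926905632019043, 0.05818331986665726), (0.04359906539320946, 0.03610467538237572), 6.316949844360352)
turn [ 0.002  0.002 -0.077] shift mm [  33.3 -293.9  106.4] clock 33.675 J1 -0.01 J6 after 1.66
```

All three hang about 21 mm from their hang points. Next the green box.

Call:
arm_command --moves '[0.2,0,0,0,0,0,-0.077,0.2,6.5,-59,0,0,0,0,0.2,6.5,-59,0,0,0,0,0.2,6.5,-59,0,0,0,0,0.2,6.5,-59,0,0,0,0,0.2,6.5,-58,0,0,0,0,0.2,0,0,60,0,0,0,0.2,0,0,45,0,0,0]'

```text
clock: 34.67
tcp_pos: [0.3958, 0.1373, 0.1495]
orientation: [0.001, 0.737, 0.676, 0.001]
wrist_force: [0.4, 0.0, -0.5]
finger_gap: 0.0514
grip_force: 0.0
```

Call:
arm_command --moves '[0.2,0,0,0,0,0,0,0.2,0,0,0,0,0,0]'

```text
clock: 34.92
tcp_pos: [0.3975, 0.137, 0.1517]
orientation: [0.0, 0.738, 0.675, 0.001]
wrist_force: [-0.0, -0.4, 0.5]
finger_gap: 0.0512
grip_force: 0.0
```

```bash
python3 -c "
from h import *
go([.397,.1345,.007],np.radians(84.7))
for n in('top','side'):
  im,d=read_camera(n);np.save(n+'15.npy',d)"; python3 box.py 15
```

```text
turn [ 0.001 -0.     0.004] shift mm [ -2.5  -0.3 144.7] clock 34.925 J1 0.14 J6 after 1.8
top green 108 ((0.3960079550743103, 0.12272629886865616), (0.030737504363059998, 0.02209896594285965), 0.9318421483039856)
top black 215 ((0.44972237944602966, 0.054348334670066833), (0.04401426762342453, 0.03200818970799446), 5.9668169021606445)
side green 230 ((0.3974362015724182, 0.1363554745912552), (0.04492683708667755, 0.032130781561136246), 84.1051025390625)
side black 181 ((0.4491123557090759, 0.05689793825149536), (0.04367276281118393, 0.034203317016363144), 8.79594898223877)
```

Call:
arm_command --moves '[0.2,-2,0,55,0,0,0,0.2,0,0,45,0,0,0,0.2,0,0,30,0,0,0,0.2,0,0,14,0,0,0,0.2,0,0,0,0,0,0,-1,0,0,0,0,0,0,-1,0,0,0,0,0,0,-1,0,0,0,0,0,0]' --newtons 40

```text
clock: 36.02
tcp_pos: [0.3982, 0.135, 0.0078]
orientation: [0.001, 0.738, 0.675, 0.001]
wrist_force: [-0.1, 0.3, 6.7]
finger_gap: 0.0311
grip_force: 40.5
```

Call:
arm_command --moves '[-1,0,0,0,0,0,0,-1,0,0,-20,0,0,0,-1,0,0,-55,0,0,0,-1,0,0,-60,0,0,0,-1,0,0,-60,0,0,0,-1,0,0,0,0,0,0]'

```text
clock: 36.78
tcp_pos: [0.3997, 0.1353, 0.2068]
orientation: [0.003, 0.737, 0.675, 0.004]
wrist_force: [-0.2, 1.0, -0.2]
finger_gap: 0.0312
grip_force: 39.9
```

```bash
python3 -c "
from h import *
go([.571,-.194,.2],np.radians(84.7));print(get_state()['finger_gap'])"
```

```text
turn [ 0.011 -0.002  0.005] shift mm [-312.1  201.     6.8] clock 36.775 J1 0.14 J6 after 1.8
0.031163208187357055
```

Call:
arm_command --moves '[-1,-44.5,28.5,0,0,0,0,-1,-44.5,28.5,0,0,0,0,-1,-44.5,28.5,0,0,0,0,-1,-44.5,28.5,0,0,0,0,-1,-44.5,28.5,0,0,0,0,-1,-44.5,28.5,0,0,0,0,-1,-44.5,28.5,0,0,0,0,-1,0,0,0,0,0,0]'

```text
clock: 37.78
tcp_pos: [0.5684, -0.1963, 0.1994]
orientation: [-0.0, 0.739, 0.674, -0.0]
wrist_force: [-0.4, 2.2, -1.4]
finger_gap: 0.031
grip_force: 39.9
```

Call:
arm_command --moves '[-1,0,0,50,0,0,0,-1,0,0,40,0,0,0,-1,0,0,20,0,0,0,-1,0,0,0,0,0,0]'

```text
clock: 38.28
tcp_pos: [0.5662, -0.1916, 0.0901]
orientation: [-0.001, 0.737, 0.676, -0.001]
wrist_force: [0.8, -0.4, -0.4]
finger_gap: 0.0312
grip_force: 43.3
```

```bash
python3 -c "
from h import *
go([.571,-.194,.092],np.radians(84.7));print(get_state()['finger_gap'],get_state()['wrist_force'])"
```

```text
turn [-0.003 -0.001  0.005] shift mm [-2.   5.  -1.9] clock 38.275 J1 -0.46 J6 after 1.2
0.03120505825812719 [ 0.84159315 -0.42019331 -0.42012094]
```

Call:
arm_command --moves '[0,0,0,0,0,0,0,0,0,0,0,0,0,0,0.2,0,0,-30,0,0,0,0.2,0,0,-55,0,0,0,0.2,0,0,-40,0,0,0,0.2,0,0,0,0,0,-0.178,0.2,0,0,0,0,0,-0.178,0.2,0,0,0,0,0,-0.178]'

```text
clock: 39.28
tcp_pos: [0.5678, -0.1929, 0.2168]
orientation: [0.0, 0.531, 0.848, 0.0]
wrist_force: [0.1, -1.1, -0.1]
finger_gap: 0.0517
grip_force: 0.0
```

Call:
arm_command --moves '[0.2,0,0,0,0,0,-0.178,0.2,0,0,0,0,0,-0.178,0.2,0,0,0,0,0,-0.178,0.2,0,0,0,0,0,-0.178,0.2,0,0,0,0,0,-0.178,0.2,0,0,0,0,0,-0.178,0.2,0,0,0,0,0,-0.178,0.2,0,0,0,0,0,0]'

```text
clock: 40.28
tcp_pos: [0.5677, -0.1929, 0.2165]
orientation: [0.0, -0.06, 0.998, -0.0]
wrist_force: [-0.5, -0.2, 0.1]
finger_gap: 0.0513
grip_force: 0.0
```

```bash
python3 -c "
from h import *
go([.4497,.054,.1],np.radians(187));print(get_state()['finger_gap'],get_state()['tcp_pos'])
for n in('top','side'):
  im,d=read_camera(n);np.save(n+'16.npy',d)"; python3 box.py 16
```

```text
turn [-0.     0.    -0.003] shift mm [ 87.  259.4 116.5] clock 40.275 J1 -0.46 J6 after -0.58
0.05130393760149956 [ 0.56769937 -0.19285984  0.21646888]
top green 0 
top black 214 ((0.4495721161365509, 0.05423299968242645), (0.043738603591918945, 0.03222806379199028), 5.710358619689941)
side green 0 
side black 198 ((0.44939327239990234, 0.05638003349304199), (0.04436521977186203, 0.035381220281124115), 3.8408615589141846)
```

Call:
arm_command --moves '[0.2,17.5,52,0,0,0,0,0.2,17.5,52,0,0,0,0,0.2,17.5,52,0,0,0,0,0.2,17.5,52,0,0,0,0,0.2,17,51.5,0,0,0,0,0.2,0,0,60,0,0,0,0.2,0,0,55,0,0,0,0.2,0,0,0,0,0,0]'

```text
clock: 41.38
tcp_pos: [0.446, 0.0545, 0.0983]
orientation: [-0.004, -0.06, 0.998, 0.0]
wrist_force: [-0.7, 0.8, 0.3]
finger_gap: 0.0512
grip_force: 0.0
```

```bash
python3 -c "
from h import *
go([.4497,.0545,.007],np.radians(187))"
```

```text
turn [ 0.001 -0.008 -0.002] shift mm [-3.7 -0.4 91.3] clock 41.375 J1 -0.06 J6 after -0.18
```

Call:
arm_command --moves '[0.2,-3,0,45,0,0,0,0.2,0,0,30,0,0,0,0.2,0,0,16,0,0,0,0.2,0,0,0,0,0,0,-1,0,0,0,0,0,0,-1,0,0,0,0,0,0,-1,0,0,0,0,0,0,-1,0,0,0,0,0,0]'

```text
clock: 42.38
tcp_pos: [0.455, 0.0542, 0.0124]
orientation: [0.002, -0.06, 0.998, -0.0]
wrist_force: [0.0, -0.7, 6.8]
finger_gap: 0.0307
grip_force: 40.1
```

Call:
arm_command --moves '[-1,0,0,-20,0,0,0,-1,0,0,-55,0,0,0,-1,0,0,-60,0,0,0,-1,0,0,-60,0,0,0,-1,0,0,0,0,0,0]'

```text
clock: 43.0
tcp_pos: [0.4565, 0.0543, 0.2116]
orientation: [0.006, -0.06, 0.998, -0.001]
wrist_force: [0.9, 0.7, -1.7]
finger_gap: 0.0309
grip_force: 40.0
```

```bash
python3 -c "
from h import *
go([.467,-.254,.2],np.radians(187));print(get_state()['finger_gap'],get_state()['grip_force'])"
```

```text
turn [-0.002  0.011 -0.001] shift mm [  27.1 -307.2   11.6] clock 43.0 J1 -0.06 J6 after -0.18
0.03089540318739781 39.955403208732605
```

Call:
arm_command --moves '[-1,4.5,-51,0,0,0,0,-1,4.5,-51,0,0,0,0,-1,4.5,-51,0,0,0,0,-1,4.5,-51,0,0,0,0,-1,4.5,-51,0,0,0,0,-1,4.5,-52,0,0,0,0,-1,0,0,0,0,0,0,-1,0,0,0,0,0,0]'

```text
clock: 44.0
tcp_pos: [0.4626, -0.2531, 0.2048]
orientation: [-0.001, -0.06, 0.998, 0.001]
wrist_force: [-0.5, -0.3, -0.8]
finger_gap: 0.0312
grip_force: 40.0
```

Call:
arm_command --moves '[-1,0,0,50,0,0,0,-1,0,0,40,0,0,0,-1,0,0,20,0,0,0,-1,0,0,0,0,0,0]'

```text
clock: 44.5
tcp_pos: [0.463, -0.2515, 0.0948]
orientation: [-0.0, -0.062, 0.998, 0.0]
wrist_force: [0.7, 0.8, 0.3]
finger_gap: 0.0308
grip_force: 43.9
```

Call:
arm_command --moves '[0,0,0,0,0,0,0,0,0,0,0,0,0,0,0.2,0,0,0,0,0,0,0.2,0,0,-30,0,0,0,0.2,0,0,-55,0,0,0,0.2,0,0,-40,0,0,0,0.2,0,55,0,0,0,0,0.2,0,55,0,0,0,0]'

```text
clock: 45.5
tcp_pos: [0.4502, -0.1439, 0.221]
orientation: [0.001, -0.06, 0.998, -0.0]
wrist_force: [0.3, 0.8, 0.4]
finger_gap: 0.051
grip_force: 0.0
```

Call:
arm_command --moves '[-0.3,0,55,0,0,0,0,-0.3,0,55,0,0,0,0,-0.3,0,55,0,0,0,0,-0.3,0,0,0,0,0,0]'

```text
clock: 46.0
tcp_pos: [0.429, 0.0226, 0.2206]
orientation: [0.0, -0.064, 0.998, 0.0]
wrist_force: [0.2, -0.7, 0.2]
finger_gap: 0.0296
grip_force: 0.0
```

```bash
python3 fit.py 17 yellow,white,blue
python3 - <<'E'
from h import *
s=cv2.imread('pics/side17.png')[60:400,140:440];t=cv2.imread('pics/top17.png')[110:290,90:460]
cv2.imwrite('pics/v17.png',np.hstack([cv2.resize(t,(480,234),interpolation=2),np.zeros((234,10,3),np.uint8),cv2.resize(s,(206,234),interpolation=2)]))
P=cloud("top",np.load("top17.npy")).reshape(-1,3);D=np.array([.606,-.3725])
u=(P[:,:2]-D)@OUT;v=(P[:,:2]-D)@LAT
m=(P[:,2]>.093)&(P[:,2]<.115)&(u>.115)&(u<.235)&(abs(v)<.17)
for lo in(-.17,0):
    q=m&(v>lo)&(v<lo+.17); print(q.sum(),np.percentile(u[q],[2,50,98]) if q.sum() else"",np.percentile(v[q],[2,50,98]) if q.sum() else "",np.median(P[q,2]) if q.sum() else "")
h=(P[:,2]>.108)&(u>.27)&(u<.32)&(abs(v)<.06);print("handle u",np.median(u[h]),h.sum())
go([*(D+OUT*.292),.2],np.radians(210.2))
E
```

```text
yellow [428, 245] [[-0.010128234299960936, -0.02902149546058933, 0.09494890455000697], [0.009064815422944059, 0.006861835024844392, 0.14435105892875266], [0.019686162634150448, 0.03639548186928209, 0.1607841580338092]]
  centre own [ 0.0065  0.0029  0.127  -0.2099 -0.0133] cost 4.0435498960191633e-05 dist 0.02215445561109804
white [459, 293] [[-0.012757852577628735, -0.031099646587318737, 0.0926246198470179], [0.007018033898312679, 0.005923534290759681, 0.14326282668678564], [0.01929886782977365, 0.036242877396473624, 0.16374567109133875]]
  centre own [ 0.0033  0.0016  0.1269 -0.1473 -0.0328] cost 0.0003968785687567869 dist 0.02214224421519202
blue [377, 190] [[-0.0099615607400553, -0.029594905406396053, 0.09319411930079334], [0.008730835176461959, 0.008014987853186314, 0.1427437960175001], [0.019579667843702315, 0.03428403658426073, 0.16033528718495024]]
  centre own [ 0.0059 -0.0001  0.1273 -0.2169 -0.0378] cost 6.346731906444039e-05 dist 0.022254351735935745
254 [0.16125154 0.18047668 0.23464501] [-0.09196624 -0.06743836 -0.02931891] 0.10562546206285295
291 [0.15435887 0.17886221 0.23473925] [0.03099212 0.05609416 0.14995256] 0.10585528026997504
handle u 0.2879976457346694 272
turn [-0.001  0.001 -0.404] shift mm [  45.3 -135.6   20.5] clock 46.1 J1 -0.14 J6 after -0.67
```

View pics/v17.png

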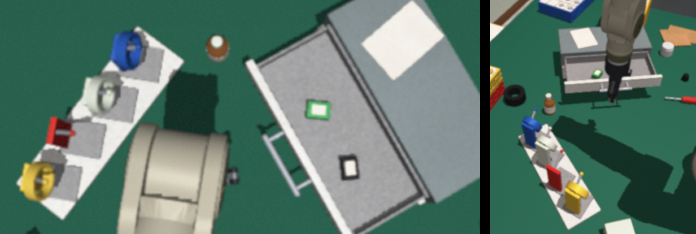

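All watches hang, and green (318,110) and black (349,167) lie in the drawer. I'll grip the handle and push it shut.

Call:
arm_command --moves '[-0.3,0,0,0,0,0,-0.135,-0.3,0,0,0,0,0,-0.135,-0.3,0,0,0,0,0,-0.134,-0.3,15,-46,0,0,0,0,-0.3,15,-46,0,0,0,0,-0.3,15,-45,0,0,0,0,-0.3,0,0,0,0,0,0,-0.3,0,0,0,0,0,0]'

```text
clock: 47.1
tcp_pos: [0.4593, -0.1226, 0.22]
orientation: [-0.0, -0.258, 0.966, 0.0]
wrist_force: [-1.0, 0.0, -0.5]
finger_gap: 0.0296
grip_force: 0.0
```

```bash
python3 -c "
from h import *
D=np.array([.606,-.3725]);go([*(D+OUT*.2905),.099],np.radians(210.2))"
```

```text
turn [ 0.001 -0.001 -0.005] shift mm [ -1.1   0.7 121. ] clock 47.1 J1 -0.43 J6 after -0.96
```

Call:
arm_command --moves '[-0.3,0,0,50,0,0,0,-0.3,0,0,45,0,0,0,-0.3,0,0,26,0,0,0,-1,0,0,0,0,0,0,-1,0,0,0,0,0,0,-1,0,0,0,0,0,0]' --newtons 40

```text
clock: 47.85
tcp_pos: [0.4583, -0.1206, 0.0984]
orientation: [-0.001, -0.26, 0.966, 0.001]
wrist_force: [0.2, 1.3, -18.8]
finger_gap: 0.0095
grip_force: 38.8
```

Call:
arm_command --moves '[-1,0,-10,0,0,0,0,-1,0,-20,0,0,0,0,-1,0,-25,0,0,0,0,-1,0,-25,0,0,0,0,-1,0,-25,0,0,0,0,-1,0,-20,0,0,0,0,-1,0,-15,0,0,0,0,-1,0,-5,0,0,0,0]'

```text
clock: 48.85
tcp_pos: [0.5327, -0.2485, 0.0985]
orientation: [-0.0, -0.259, 0.966, 0.0]
wrist_force: [-0.6, 1.8, -19.9]
finger_gap: 0.0093
grip_force: 39.2
```

Call:
arm_command --moves '[-1,0,-5,0,0,0,0,-1,0,-4,0,0,0,0,-1,0,-3,0,0,0,0,-1,0,0,0,0,0,0]'

```text
clock: 49.35
tcp_pos: [0.5379, -0.2574, 0.0985]
orientation: [-0.001, -0.26, 0.966, 0.0]
wrist_force: [-0.4, 0.4, -26.8]
finger_gap: 0.0093
grip_force: 38.7
```

```bash
python3 -c "
from h import *
s=get_state();D=np.array([.606,-.3725]);print((s['tcp_pos'][:2]-D)@OUT,s['wrist_force'],s['wrist_force'][:2]@OUT)"
```

```text
0.13369905708701085 [ -0.39718411   0.40358913 -26.81877498] 0.5486034471120829
```

Call:
arm_command --moves '[-1,0,-3,0,0,0,0,-1,0,-3,0,0,0,0,-1,0,0,0,0,0,0,-1,0,0,0,0,0,0]'

```text
clock: 49.85
tcp_pos: [0.5409, -0.2626, 0.0985]
orientation: [-0.001, -0.26, 0.966, 0.0]
wrist_force: [-0.5, -0.9, -26.8]
finger_gap: 0.0096
grip_force: 38.8
```

Call:
arm_command --moves '[-1,0,-3,0,0,0,0,-1,0,0,0,0,0,0,-1,0,0,0,0,0,0]'

```text
clock: 50.22
tcp_pos: [0.5412, -0.263, 0.0985]
orientation: [-0.001, -0.26, 0.966, 0.002]
wrist_force: [-3.2, 5.1, -21.2]
finger_gap: 0.0091
grip_force: 39.3
```

```bash
python3 -c "
from h import *
s=get_state();D=np.array([.606,-.3725]);print((s['tcp_pos'][:2]-D)@OUT,s['wrist_force'],s['wrist_force'][:2]@OUT)"
```

```text
0.12724587795822134 [ -3.24184104   5.12163433 -21.21343382] 6.057210203740144
```

Call:
arm_command --moves '[-0.4,0,0,0,0,0,0,-0.4,0,0,0,0,0,0,-0.4,0,2,0,0,0,0,-0.4,0,0,-30,0,0,0,-0.4,0,0,-50,0,0,0,-0.4,0,0,-50,0,0,0,-0.4,0,50,0,0,0,0,-0.4,0,55,0,0,0,0]'

```text
clock: 51.22
tcp_pos: [0.4903, -0.1731, 0.2315]
orientation: [0.002, -0.259, 0.966, -0.002]
wrist_force: [0.7, 0.8, -0.1]
finger_gap: 0.0255
grip_force: 0.0
```

Call:
arm_command --moves '[-0.4,0,55,0,0,0,0,-0.4,0,0,0,0,0,0,-0.4,0,0,0,0,0,0]'

```text
clock: 51.6
tcp_pos: [0.4629, -0.1258, 0.2307]
orientation: [0.001, -0.26, 0.966, -0.001]
wrist_force: [-0.6, 0.2, -0.3]
finger_gap: 0.0255
grip_force: 0.0
```

```bash
python3 fit.py 18 yellow,white,blue|grep dist
python3 - <<'E'
from h import *
s=cv2.imread('pics/side18.png')[60:400,140:440];t=cv2.imread('pics/top18.png')[90:290,90:490]
cv2.imwrite('pics/v18.png',np.hstack([cv2.resize(t,(480,240),interpolation=2),cv2.resize(s,(212,240),interpolation=2)]))
D=np.array([.606,-.3725])
for n in("top","side"):
    P=cloud(n,np.load(n+"18.npy")).reshape(-1,3)
    u=(P[:,:2]-D)@OUT;v=(P[:,:2]-D)@LAT
    h=(P[:,2]>.105)&(P[:,2]<.125)&(u>.112)&(u<.17)&(abs(v)<.06);print("handle u",np.median(u[h]),h.sum())
E
```

```text
centre own [ 0.0065  0.0027  0.1268 -0.2228 -0.0101] cost 4.288866524149054e-05 dist 0.021946630870430195
  centre own [ 0.0031  0.0014  0.1263 -0.152  -0.0422] cost 0.0005069276229167288 dist 0.021512085818229446
  centre own [ 0.0063 -0.0001  0.1271  2.929   0.007 ] cost 7.200836175607347e-05 dist 0.02212192965825629
handle u 0.12531632524522307 76
handle u 0.13102602127938828 116
```

View pics/v18.png

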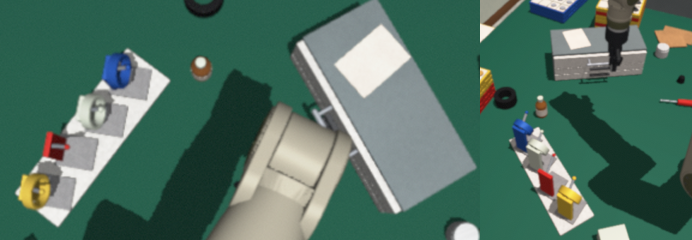

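The drawer is shut, the three watches hang on their pegs, and the bottle stands untouched at (201,68).

```bash
python3 -c "
from workcell import hand_in
print(hand_in())"
```

```text
the job is handed in; nothing more can be done
None
```

I hung the yellow, white and blue watches on their own pegs, put the green and black boxes in the drawer, pushed the drawer shut and handed the job in; I found no red watch or orange box, and hand-in returned no verdict.

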